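Prop the bread box open on its stay to air

ROBOT

A 6-joint arm with a two-finger parallel gripper is mounted at the origin on a cart in front of the work surface, level with it; the furniture and walls round the work are solid. World frame = base frame: x ahead of the robot, y to its left, z up, the work surface at z = 0. Lengths are in m, angles in degrees, forces in N, time in s.
With the tool pointing down it reaches from about 0.375 to 0.9 m from the base axis. Payload 3.1 kg.
Tool frame: the origin (TCP) lies on the centre line of the jaws, within the pads' length; the fingertips stand 19 mm ahead of it and the grasp point (between the pads) is the TCP; z points along the fingers, y is the direction in which the jaws open and shut (so a half turn about z gives the same grasp; the last joint's range is limited). The gripper opens to 87 mm and grips with 3 to 60 N. Pads are 19 mm wide; open, the fingers measure 117 mm over their backs; the gripper's body (75 mm by 190 mm) begins 51 mm behind the grasp point.
Start: joints at [54.288, 30.224, 82.088, -0, 67.689, -10.227], TCP at [0.269, 0.564, 0.242] pointing down, gripper open.
Joint ranges: [-176.69, 176.69], [-43.24, 126.21], [12.49, 139.97], [-82, 262], [0, 151.66], [-163.58, 163.58]. Speed limits (degrees/s): [159.86, 159.86, 180, 180, 180, 180].

INTERFACE

Orientations are given as a 3x3 rotation matrix whose columns are the frame's x, y, z axes.
In Python, from rig import bot gives the robot as it stands.
- The arm moves only by the tool carry_out, never from a script. Its argument "targets" is a list of rows, each a list of 6 numbers: the shift along the tool's x, y, z each as a share of 200 mm, from -1 to 1, then the turn, a rotation vector about the tool's x, y, z each as a share of pi/2 rad, from -1 to 1. In form: [[dx, dy, dz, ax, ay, az], ...]. A call has 1 to 20 rows; each row is the pose to reach, as a shift and turn from the pose measured when the call began, along the tool's axes at that moment; what a row does not reach only later rows make up. A row lasts 1/8 s, in which the tool goes at most 62.5 mm and 10.7 degrees, less where a joint would pass 70% of its speed; a pose out of reach is approached as far as the arm can. A call with a number of a shift or a turn outside -1 to 1 is refused whole. A call with a gripper value outside its range is refused whole. "jaw" is the gripper's target within -1 to 1 (fully open at 1, half-way at 0, shut at -1), set as the call begins (left out, the last holds). The fingers move at their own pace and stop on an object; the grip force is fixed at half the most. Time passes only in rows, so rows that repeat a pose let the fingers close. It gives the time, the measured TCP pose, the force and the opening at its end, in the units of the state.
- bot.read_state(): the state, without advancing time (a new reading comes with each control period).
- bot.capture(name): name is "side" or "top" or "wrist"; returns the picture (400x640x3 uint8, blue, green, red); there is no depth.
- bot.camera_info(name): a dict with "camera_matrix" (3x3 intrinsics, pixels), "view" (4x4, takes a point from world to camera coordinates); the wrist camera has in their place "mount" (4x4, takes a point from camera to tool coordinates, whose origin is the TCP and whose axes are the flange's). Camera axes: x right, y down, z forward; pixel columns grow to the right and rows downward; lengths in m; the calibration is good to about 2 mm. The wrist camera is an equidistant fisheye: a pixel r from the principal point sees the ray r / f radians off the axis. A picture is of the moment at which its call begins: read the wrist's pose just before it. camera_info takes no time and is no camera call.
- bot.hand_in(): hands the job in, once; it reports no verdict.
The state is a dict: "time_s": time; "joint_positions": joint angles; "qvel": joint speeds; "tau": joint torques, N m; "position": TCP position; "tcp_rot": TCP orientation; "force": force on the tool from outside, world axes, zero at the start; "moment": the same for the moment, N m; "opening": opening from 0.0 (shut) to 1.0 (fully open).
Only numpy, scipy, OpenCV 4.12 (cv2) and the standard library are available. Lean on these libraries where they do the work, as an engineer would, in place of code of your own. Each camera call takes 0.05 s, during which the arm holds its last target.

TASK

The empty bread box has just been washed and must air. First take the mill off its lid and stand it upright on the chopping board; then open the lid, flip up the hinged stay inside the box and lower the lid gently, without letting it fall, until it rests propped half open on the raised stay. Leave the tub, tin, drinks can and spray can where they stand.

Things in the scene. Friction and masses are not known exactly. Their poses are not given: they have to be found in the camera images.
- bread_box: fixed green box, outer 140 (x) x 200 (y) x 100 mm high, walls 6 mm, open on top under its lid. Origin at the centre of its underside; x points from its front (handle) to its back (lid hinge), y along the hinge, z up. Its yaw varies. It does not move.
- lid (a joint): hinge angle of the box's brown wooden lid, rad: 0 closed, grows as the front edge swings up and back, stop at 1.80. The lid (140 x 206 x 10 mm, 0.3 kg) moves freely: left below 1.57 it falls shut, left above about 1.65 it leans back and stays open. Resting on the fully raised stay it reads about 0.65 (0.70 with the stay at 1.08).
- lid_handle (a point): middle of the lid's handle: a round steel bar of 10 mm diameter and 100 mm length, parallel to the hinge (box y), in the plane of the lid 35 mm in front of the lid's front edge, 175 mm from the hinge axis, at height 105 mm when closed; open space all round and 35 mm between bar and lid edge (and box front). The axes of the point are those of the lid: x from the handle to the hinge.
- lid_hinge (a point): middle of the lid's hinge axis, which runs along box y at the back top edge of the box: box frame (70, 0, 100) mm. At lid angle a the handle is at 175 mm x (-cos a along box x, sin a up), plus 5 mm x (sin a along box x, cos a up).
- stay (a joint): angle of the stay, rad: 0 folded (lying level inside the box and pointing to the back), grows as its free end is swung up and towards the front, stop at 1.309 (75 degrees, fully raised, when it is a little short of upright). Stiff pivot: it stays where it is left and takes under 1 N at the grip point. The lid's weight pushes the raised stay against its stop.
- stay_grip (a point): grip point on the stay, 50 mm from its pivot. The stay is an aluminium bar 14 mm wide (along box y), 6 mm thick, with a red tip 18 mm wide, 10 mm thick, at 80 mm from the pivot (end at 85 mm). Folded, this point is at box frame (12, -50, 82) mm, 37 mm from the side wall, 76 mm above the box's floor. Axes turn with the stay: x from pivot to end, y along the pivot.
- stay_pivot (a point): pivot axis of the stay (parallel to box y), box frame (-38, -50, 82) mm, in a bracket on the inside of the front wall. At stay angle b the grip point is at the pivot plus 50 mm x (cos b along box x, sin b up).
- chopping_board: fixed beech board, 230 (own x) x 330 (own y) x 16 mm, lying flat; origin at the centre of its underside.
- mill_center (a point): centre of the grey pepper mill that stands on the lid: round, 44 mm diameter up to 66 mm height, then a 34 mm head, 90 mm high, about 0.1 kg; this point is on its axis 45 mm above its foot. At the start its foot is at z = 110 mm. Axes: z along the mill, which may read up to 0.06 rad off upright as it stands.
- tub_center (a point): centre of a yoghurt tub standing on the board, round, 72 mm diameter, 71 mm high; point 35 mm above its foot, z up; bystander.
- tin_center (a point): centre of a food tin standing on the board, round, 75 mm diameter, 58 mm high; point 29 mm above its foot, z up; bystander.
- can_center (a point): centre of a drinks can standing on the worktop beside or behind the box, round, 53 mm diameter, 134 mm high; point 67 mm above its foot, z up; bystander.
- flask_center (a point): centre of a tall green spray can standing on the worktop beside or behind the box, round, 53 mm diameter, 241 mm high; point 120 mm above its foot, z up; bystander.

How it is judged (in metres and radians):
On the way, in this order (a step that is already met when the one before it is completed fails the run):
1. the mill stands upright on the chopping board, let go (x of mill_center in the frame of chopping_board between -0.11 and 0.11 m and y of mill_center in the frame of chopping_board between -0.16 and 0.16 m and height (world z) of mill_center between 0.055 and 0.067 m and angle between mill_center's own z axis and vertical below 0.2 rad and contact force between the fingers and mill below 0.1 N), for 0.2 s.
2. the lid has been opened (value of joint lid above 1 rad), for 0.1 s.
3. the stay has been raised while the lid is open (value of joint stay above 0.9 rad and value of joint lid above 0.7 rad), for 0.1 s.
At the end, for the whole second after the job is handed in: The mill stands at rest, upright (within 0.2 rad) on the chopping board, its axis within the board's edges; the stay is raised (angle over 0.9 rad) and the lid rests on it, still, pressing on it with more than 0.3 N, at a lid angle of 0.55 to 0.82 rad (x of mill_center in the frame of chopping_board between -0.11 and 0.11 m and y of mill_center in the frame of chopping_board between -0.16 and 0.16 m and height (world z) of mill_center between 0.055 and 0.067 m and angle between mill_center's own z axis and vertical below 0.2 rad and value of joint lid between 0.55 and 0.82 rad and value of joint stay above 0.9 rad and contact force between lid and stay above 0.3 N and velocity of joint lid between -0.1 and 0.1 rad/s and linear speed of mill below 0.02 m/s); the robot touches nothing.
It fails at once if the tub or the tin is shifted by more than 3 cm or knocked over (distance of any of tub_center, tin_center from where it was at the start of the episode above 0.03 m or angle between any of tub_center, tin_center's own z axis and vertical above 0.4 rad).
It fails at once if the can or the flask is shifted by more than 3 cm or knocked over (distance of any of can_center, flask_center from where it was at the start of the episode above 0.03 m or angle between any of can_center, flask_center's own z axis and vertical above 0.4 rad).
It fails at once if the mill is tipped over (leans more than 0.7 rad) (angle between mill_center's own z axis and vertical above 0.7 rad).
It fails at once if the lid falls (swings down faster than 3 rad/s) (velocity of joint lid below -3 rad/s).
It also fails if it takes over 72 s, if anything falls off the work surface, if the arm or the gripper's body presses on something with over 40 N, if the wrist force passes 120 N, or if a joint passes its speed limit or range.

## Working session

There is one attempt and no reset: what is moved stays moved. The work goes in short steps, Python scripts to look and compute and a tool call to move; the robot and the scene stay as the last step left them, time stands still between calls to the robot, and variables do not carry over. Pictures are saved under pics/ and viewed, and the job is handed in when it is done.

Besides the shell and the picture viewer there is one more tool, called after "Request:" as a command line: name --pt "numbers of a row" for each row, then --argument value for the rest. carry_out: Moves the arm, as the interface text tells. Shift numbers are shares of 200 mm and turn numbers shares of pi/2 rad, none past 1 either way. Its arguments: {"type":"object","properties":{"targets":{"type":"array"},"jaw":{"type":"number"}},"required":["targets"]}

```bash
ls; mkdir -p pics; python3 - <<'E'
from rig import bot
import cv2,numpy as np
np.set_printoptions(precision=4,suppress=True)
print(bot.read_state())
for n in ["side","top","wrist"]:
    im=bot.capture(n); cv2.imwrite(f"pics/{n}0.png",im); print(n,bot.camera_info(n))
E
```

```text
pics
{'time_s': 0.0, 'joint_positions': array([ 54.287 ,  30.2794,  82.1564,  -0.0015,  67.6884, -10.227 ]), 'qvel': array([-0.0082,  0.0606,  0.121 ,  0.0777,  0.0026,  0.16  ]), 'tau': array([ -0.0011, -44.0043, -17.659 ,   0.0633,   0.0581,  -0.0002]), 'position': array([0.2685, 0.5636, 0.2406]), 'tcp_rot': array([[-0.9027,  0.4303, -0.0012],
       [ 0.4303,  0.9027, -0.0018],
       [ 0.0004, -0.0021, -1.    ]]), 'force': array([0.2566, 1.3867, 0.2554]), 'moment': array([-0.0315,  0.0627,  0.0104]), 'opening': 1.0012476836550503}
side {'camera_matrix': array([[413.1083,   0.    , 319.6544],
       [  0.    , 413.1083, 204.7292],
       [  0.    ,   0.    ,   1.    ]]), 'view': array([[-0.9991,  0.0363, -0.021 ,  0.5447],
       [ 0.0348,  0.439 , -0.8978,  0.1192],
       [-0.0234, -0.8978, -0.4398,  0.9738],
       [ 0.    ,  0.    ,  0.    ,  1.    ]])}
top {'camera_matrix': array([[393.1982,   0.    , 323.2904],
       [  0.    , 393.1982, 200.3106],
       [  0.    ,   0.    ,   1.    ]]), 'view': array([[-0.0016, -0.9999,  0.0108, -0.0799],
       [-0.9959,  0.0006, -0.0905,  0.5785],
       [ 0.0905, -0.0109, -0.9958,  1.1614],
       [ 0.    ,  0.    ,  0.    ,  1.    ]])}
wrist {'camera_matrix': array([[309.7069,   0.    , 318.2788],
       [  0.    , 309.7069, 198.6407],
       [  0.    ,   0.    ,   1.    ]]), 'mount': array([[-0.0004, -0.9576, -0.2881,  0.0781],
       [ 1.    , -0.0004, -0.    , -0.0002],
       [-0.0001, -0.2881,  0.9576, -0.1426],
       [ 0.    ,  0.    ,  0.    ,  1.    ]])}
```

View pics/side0.png

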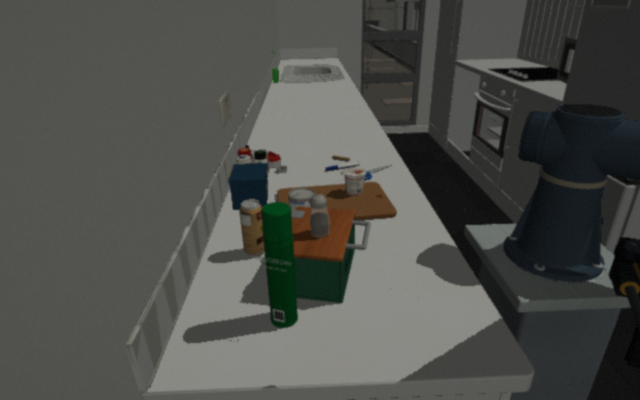

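View pics/top0.png

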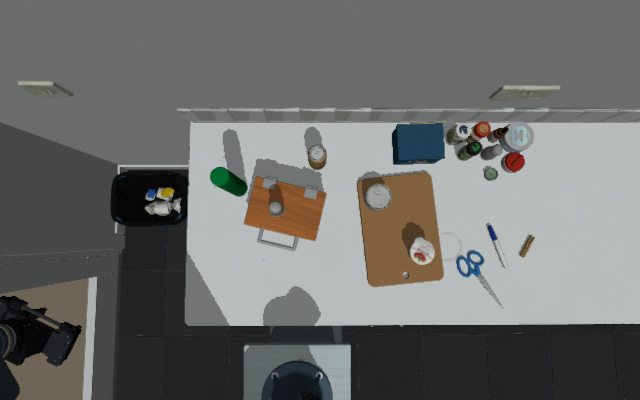

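View pics/wrist0.png

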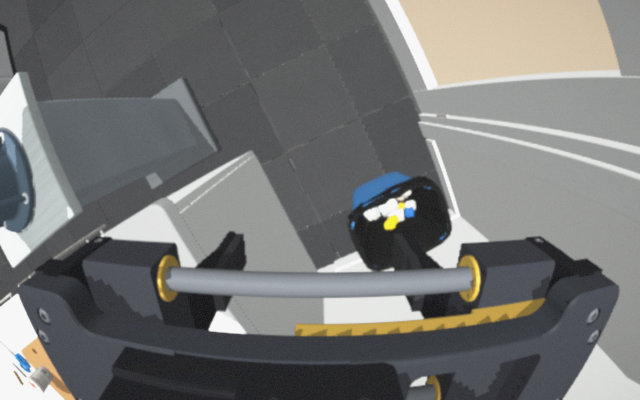

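```bash
cat > h.py <<'E'
from rig import bot
import cv2,numpy as np
np.set_printoptions(precision=4,suppress=True)
def proj(n,P):
    c=bot.camera_info(n);V=np.array(c['view']);K=np.array(c['camera_matrix'])
    p=np.atleast_2d(P)@V[:3,:3].T+V[:3,3]; q=p@K.T; return q[:,:2]/q[:,2:]
def back(n,uv,z):
    c=bot.camera_info(n);V=np.array(c['view']);K=np.array(c['camera_matrix'])
    R=V[:3,:3];C=-R.T@V[:3,3]
    d=R.T@np.linalg.inv(K)@np.array([uv[0],uv[1],1.]); return C+d*(z-C[2])/d[2]
E
python3 - <<'E'
import cv2
im=cv2.imread('pics/top0.png'); cv2.imwrite('pics/top0a.png',cv2.resize(im[130:260,200:360],None,fx=5,fy=4.6*5/4.6*0.9,interpolation=cv2.INTER_CUBIC))
cv2.imwrite('pics/top0b.png',cv2.resize(im[160:300,345:465],None,fx=4,fy=4,interpolation=cv2.INTER_CUBIC))
im=cv2.imread('pics/side0.png'); cv2.imwrite('pics/side0a.png',cv2.resize(im[180:340,220:420],None,fx=3.7,fy=3.7,interpolation=cv2.INTER_CUBIC))
E
```

```text
(no output)
```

View pics/top0a.png

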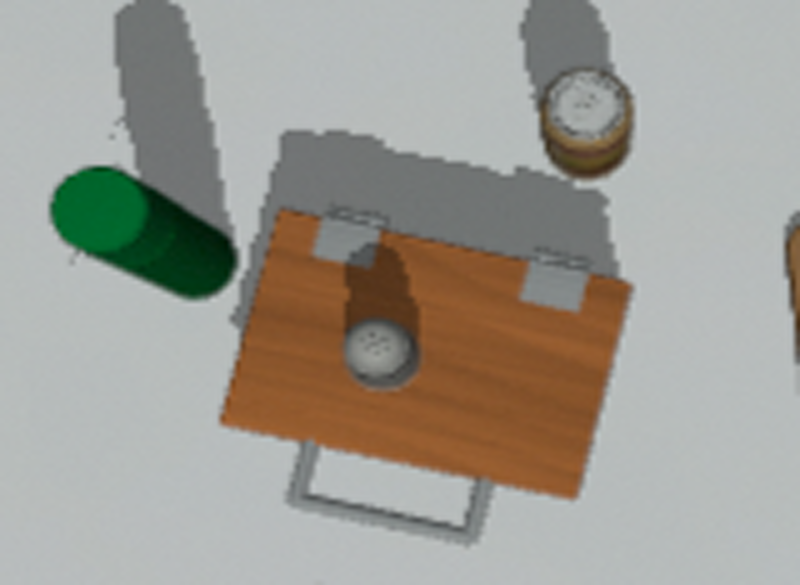

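View pics/top0b.png

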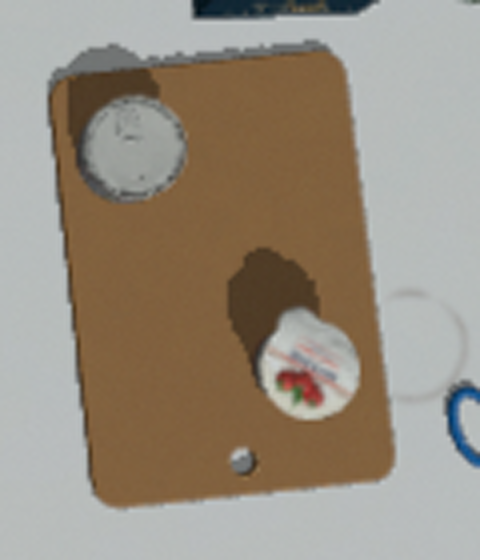

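View pics/side0a.png

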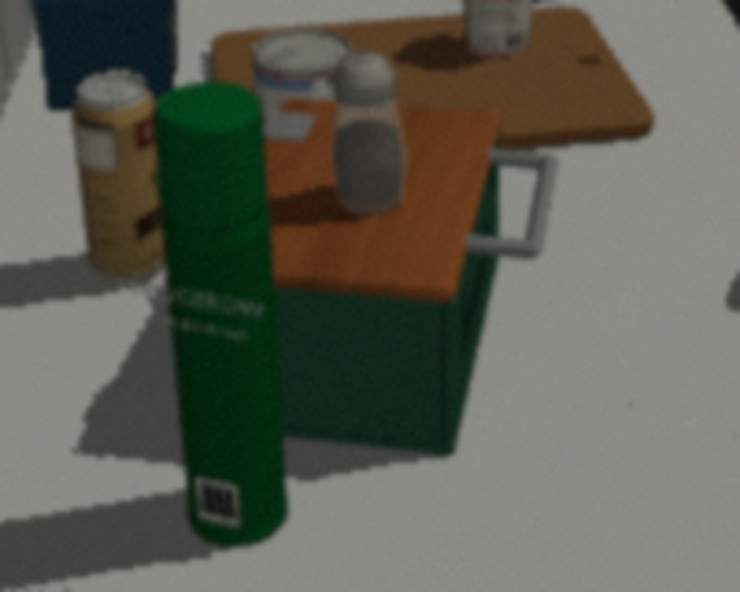

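```bash
python3 - <<'E'
from h import *
from scipy.optimize import least_squares
f=lambda x,y:(200+(x+.5)/5-.5,130+(y+.5)/4.5-.5)
px=np.array([f(281,208),f(632,285),f(578,498),f(220,425)])
L=np.array([[.07,.103,.11],[.07,-.103,.11],[-.07,-.103,.11],[-.07,.103,.11]])
def T(p,P):
    c,s=np.cos(p[2]),np.sin(p[2]); return P@np.array([[c,-s,0],[s,c,0],[0,0,1]]).T+[p[0],p[1],0]
r=least_squares(lambda p:(proj('top',T(p,L))-px).ravel(),[.5,.1,0.])
p=r.x;print('box',p,np.degrees(p[2]),r.fun.reshape(4,2))
H=np.array([[-.105,.05,.105],[-.105,-.05,.105],[-.105,0,.105],[.07,0,.1],[-.038,-.05,.082]])
print(T(p,H)); q=proj('top',T(p,H));print('handle px in crop',(q-[200,130])*[5,4.5])
np.save('box.npy',p)
# side check corners
q=proj('side',T(p,L));print('side crop',(q-[220,180])*3.7)
m=f(379,350);print('mill top',back('top',m,.2)); print('mill on lid in box')
g=lambda x,y:(345+(x+.5)/4-.5,160+(y+.5)/4-.5)
print('tin',back('top',g(134,147),.074),'tub',back('top',g(310,368),.087))
# board corners extrapolated
c=np.array([g(50,82),g(340,48),g(395,482),g(97,508)])
c=np.array([back('top',x,.016)for x in c]);print('board',c,c.mean(0))
print('can',back('top',f(587,105),.134),'flask',back('top',f(100,210),.241))
E
```

```text
box [ 0.5489  0.0272 -0.2309] -13.23215924353845 [[-0.3238 -0.1395]
 [ 0.6271 -0.6561]
 [ 0.0269  0.7113]
 [-0.3255  0.0546]]
[[ 0.4581  0.0999  0.105 ]
 [ 0.4352  0.0026  0.105 ]
 [ 0.4467  0.0513  0.105 ]
 [ 0.617   0.0112  0.1   ]
 [ 0.5005 -0.0127  0.082 ]]
handle px in crop [[294.9575 498.256 ]
 [469.2985 535.1177]
 [382.0878 516.6784]
 [456.339  245.0125]
 [499.2634 430.603 ]]
side crop [[192.0979 264.4025]
 [285.7817  94.5848]
 [500.9    109.4266]
 [453.8143 288.2067]]
mill top [0.5444 0.0445 0.2   ]
mill on lid in box
tin [ 0.5855 -0.2395  0.074 ] tub [ 0.4263 -0.3605  0.087 ]
board [[ 0.6414 -0.1845  0.016 ]
 [ 0.6678 -0.4081  0.016 ]
 [ 0.3384 -0.4409  0.016 ]
 [ 0.3199 -0.2167  0.016 ]] [ 0.4919 -0.3126  0.016 ]
can [ 0.7007 -0.0621  0.134 ] flask [0.6189 0.179  0.241 ]
```

```bash
cat >> h.py <<'E'
from scipy.spatial.transform import Rotation as Ro
def yawdown(yy,tilt=0,taxis=None):
    "tool pointing down, tool y at yaw yy deg"
    t=np.radians(yy);y=np.array([np.cos(t),np.sin(t),0]);z=np.array([0,0,-1.]);x=np.cross(y,z)
    return np.c_[x,y,z]
def rel(P,R):
    s=bot.read_state();R0=Ro.from_matrix(s['tcp_rot']).as_matrix();d=R0.T@(np.array(P)-s['position'])/.2
    w=Ro.from_matrix(R0.T@R).as_rotvec()/(np.pi/2)
    return np.r_[d,w]
def boxp(P):
    p=np.load('box.npy');c,s=np.cos(p[2]),np.sin(p[2]);return np.array(P)@np.array([[c,-s,0],[s,c,0],[0,0,1]]).T+[p[0],p[1],0]
def st():
    s=bot.read_state();print(s['time_s'],s['position'],s['tcp_rot'].ravel(),s['joint_positions'],'F',s['force'],'op',s['opening'])
def wproj(P):
    s=bot.read_state();c=bot.camera_info('wrist');M=np.array(c['mount']);K=np.array(c['camera_matrix'])
    X=(np.atleast_2d(P)-s['position'])@s['tcp_rot']; X=(X-M[:3,3])@M[:3,:3]
    r=np.hypot(X[:,0],X[:,1]);th=np.arctan2(r,X[:,2]);return np.c_[K[0,2]+K[0,0]*th*X[:,0]/r,K[1,2]+K[1,1]*th*X[:,1]/r]
def wray(uv):
    s=bot.read_state();c=bot.camera_info('wrist');M=np.array(c['mount']);K=np.array(c['camera_matrix'])
    a=(np.array(uv,float)-K[:2,2])/K[0,0];th=np.hypot(*a);d=np.r_[a/th*np.sin(th),np.cos(th)]
    R=s['tcp_rot'];return s['position']+R@M[:3,3],R@M[:3,:3]@d
def wback(uv,z):
    C,d=wray(uv);return C+d*(z-C[2])/d[2]
E
python3 - <<'E'
from h import *
for P in [(.33,.42,.33),(.45,.2,.33),(.53,.045,.33)]: print(rel(P,yawdown(-20)))
E
```

```text
[-0.5863 -0.5175 -0.4454 -0.001   0.0006  0.939 ]
[-1.6012 -1.2523 -0.4444 -0.001   0.0006  0.939 ]
[-2.2958 -1.7798 -0.4437 -0.001   0.0006  0.939 ]
```

Request:
carry_out --pt "-0.3 -0.23 -0.44 0 0 0.12" --pt "-0.6 -0.46 -0.44 0 0 0.24" --pt "-0.9 -0.7 -0.44 0 0 0.36" --pt "-1 -0.78 -0.44 0 0 0.48" --pt "-1 -0.78 -0.44 0 0 0.6" --pt "-1 -0.78 -0.44 0 0 0.72" --pt "-1 -0.78 -0.44 0 0 0.84" --pt "-1 -0.78 -0.44 0 0 0.94" --pt "-1 -0.78 -0.44 0 0 0.94"

```text
time_s: 1.27
position: [0.3819, 0.3368, 0.3288]
tcp_rot: [[0.342, 0.94, -0.002], [0.94, -0.342, -0.002], [-0.002, -0.001, -1.0]]
force: [0.2, -0.2, 0.0]
opening: 1.002
```

```bash
python3 - <<'E'
from h import *
st();print(rel((.46,.05,.33),yawdown(-20)))
E
```

```text
1.275 [0.3819 0.3368 0.3288] [ 0.3417  0.9398 -0.0015  0.9398 -0.3417 -0.0017 -0.0021 -0.0008 -1.    ] [28.8453 15.5485 91.7586 -0.0447 72.8154 48.8397] F [ 0.2181 -0.188   0.0345] op 1.0022269811164524
[-1.2144  0.857  -0.0044 -0.0005  0.0013  0.0002]
```

Request:
carry_out --pt "-0.3 0.21 0 0 0 0" --pt "-0.6 0.42 0 0 0 0" --pt "-0.9 0.64 0 0 0 0" --pt "-1 0.85 0 0 0 0" --pt "-1 0.85 0 0 0 0" --pt "-1 0.85 0 0 0 0"

```text
time_s: 2.02
position: [0.4734, 0.0904, 0.3287]
tcp_rot: [[0.342, 0.94, -0.003], [0.94, -0.342, -0.001], [-0.002, -0.002, -1.0]]
force: [-0.6, -0.2, 0.0]
opening: 0.999
```

```bash
python3 - <<'E'
from h import *
st();im=bot.capture('wrist');cv2.imwrite('pics/w1.png',im)
H=np.array([[.07,.103,.11],[.07,-.103,.11],[-.07,-.103,.11],[-.07,.103,.11],[-.105,.05,.105],[-.105,-.05,.105]])
print(wproj(boxp(H)));print(wproj([[.5444,.0445,.2]]))
E
```

```text
2.025 [0.4734 0.0904 0.3287] [ 0.3421  0.9397 -0.0026  0.9397 -0.3421 -0.0011 -0.0019 -0.0021 -1.    ] [-2.4648 13.1635 95.1798 -0.071  71.8013 17.5622] F [-0.6075 -0.2287  0.0494] op 0.998995223417462
[[442.2751 114.8459]
 [442.3423 265.5347]
 [344.4345 279.3497]
 [328.1669 124.2054]
 [304.1087 171.0649]
 [314.1485 245.9504]]
[[404.7829 215.405 ]]
```

View pics/w1.png

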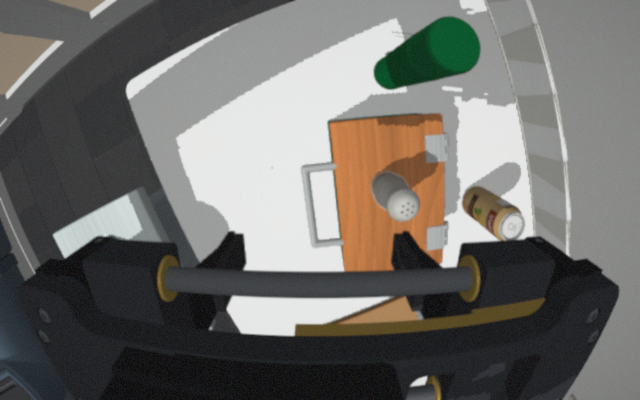

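```bash
python3 - <<'E'
from h import *
print(wback((404,204),.198)); 
im=cv2.imread('pics/w1.png');cv2.imwrite('pics/w1a.png',cv2.resize(im[90:270,290:470],None,fx=3.3,fy=3.3,interpolation=cv2.INTER_CUBIC))
im=cv2.imread('pics/top0.png');cv2.imwrite('pics/top0c.png',cv2.resize(im[185:225,255:300],None,fx=12,fy=12,interpolation=cv2.INTER_CUBIC))
for z in (.11,.155,.176,.2):print(z,proj('top',[.544,.0445,z]),wproj([.544,.0445,z]))
E
```

```text
[0.5469 0.0551 0.198 ]
0.11 [[278.9662 209.8717]] [[385.5092 190.5561]]
0.155 [[277.2659 208.7607]] [[393.8392 201.4949]]
0.176 [[276.4219 208.2094]] [[398.4415 207.5932]]
0.2 [[275.4147 207.5513]] [[404.3966 215.5429]]
```

View pics/w1a.png

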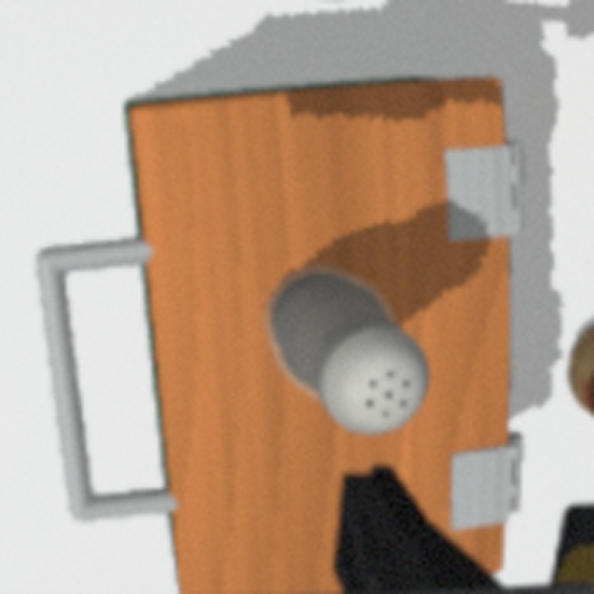

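View pics/top0c.png

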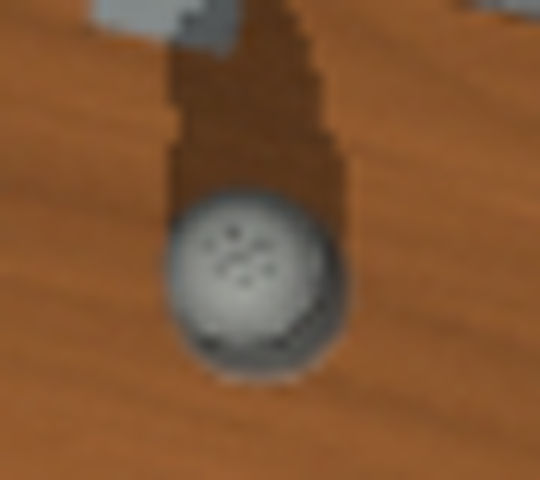

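```bash
python3 - <<'E'
from h import *
print(back('top',(275,205.8),.2),wback((407.6,209.7),.2),wback((403.6,204.5),.183))
# foot outline: left extreme of the body in w1a ~ (270,320), foot centre ~ (325,325)
print(wback((290+325/3.3,90+325/3.3),.125)); print(back('top',(276.5,208.75),.17))
H=np.array([[.07,.103,.11],[-.07,-.103,.11],[-.07,.103,.11],[-.105,.05,.105],[-.105,-.05,.105]])
print((wproj(boxp(H))-[290,90])*3.3)
E
```

```text
[0.5485 0.0456 0.2   ] [0.5485 0.0491 0.2   ] [0.5489 0.0487 0.183 ]
[0.5463 0.0507 0.125 ]
[0.543  0.0449 0.17  ]
[[502.5078  81.9914]
 [179.6338 624.8539]
 [125.9507 112.8777]
 [ 46.5588 267.5142]
 [ 79.6899 514.6364]]
```

```bash
python3 - <<'E'
from h import *
from scipy.optimize import least_squares
H=np.array([[.07,.103,.11],[-.07,.103,.11],[-.105,.045,.105],[-.105,-.045,.105]])
px=np.array([(501,79),(128,102),(52,263),(79,487)])/3.3+[290,90]-.35
def T(p,P):
    c,s=np.cos(p[2]),np.sin(p[2]); return P@np.array([[c,-s,0],[s,c,0],[0,0,1]]).T+[p[0],p[1],0]
r=least_squares(lambda p:(wproj(T(p,H))-px).ravel(),np.load('box.npy'));print(r.x,r.fun)
E
```

```text
[ 0.5497  0.0313 -0.2465] [ 1.7134 -1.2333  0.479  -0.894  -0.9141  1.0773 -1.0984  1.3697]
```

```bash
python3 - <<'E'
from h import *
np.save('box.npy',[.5493,.0293,-.237])
for z in (.30,.157): print(rel((.547,.048,z),yawdown(-20)))
E
```

```text
[-0.0768  0.4238  0.1424 -0.0017  0.0011  0.0008]
[-0.0756  0.4258  0.8574 -0.0017  0.0011  0.0008]
```

Request:
carry_out --pt "-0.04 0.21 0.05 0 0 0" --pt "-0.08 0.425 0.14 0 0 0" --pt "-0.08 0.425 0.14 0 0 0" --pt "-0.077 0.425 0.35 0 0 0" --pt "-0.077 0.425 0.55 0 0 0" --pt "-0.077 0.425 0.72 0 0 0" --pt "-0.077 0.425 0.857 0 0 0" --pt "-0.077 0.425 0.857 0 0 0" --jaw 1

```text
time_s: 3.08
position: [0.5439, 0.05, 0.1558]
tcp_rot: [[0.338, 0.941, -0.009], [0.941, -0.338, 0.0], [-0.003, -0.009, -1.0]]
force: [-0.3, -0.1, 0.3]
opening: 1.001
```

```bash
python3 - <<'E'
from h import *
st();im=bot.capture('wrist');cv2.imwrite('pics/w2.png',im)
im=bot.capture('side');cv2.imwrite('pics/s2.png',cv2.resize(im[150:350,200:400],None,fx=3,fy=3))
E
```

```text
3.075 [0.5439 0.05   0.1558] [ 0.3382  0.941  -0.0092  0.9411 -0.3382  0.0003 -0.0028 -0.0087 -1.    ] [-6.4555 31.1914 97.7588 -0.0523 51.5729 13.3426] F [-0.2972 -0.0852  0.3345] op 1.0012337640821811
```

View pics/w2.png

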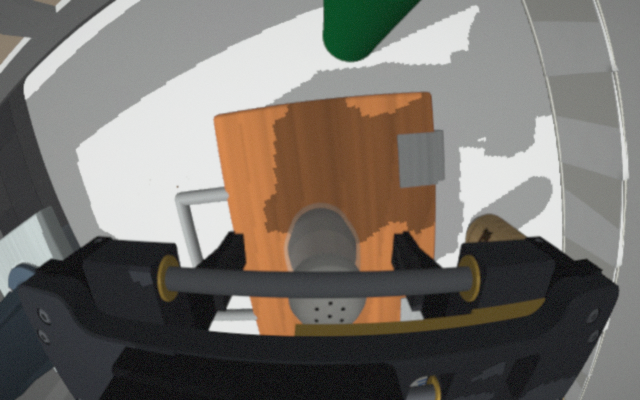

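View pics/s2.png

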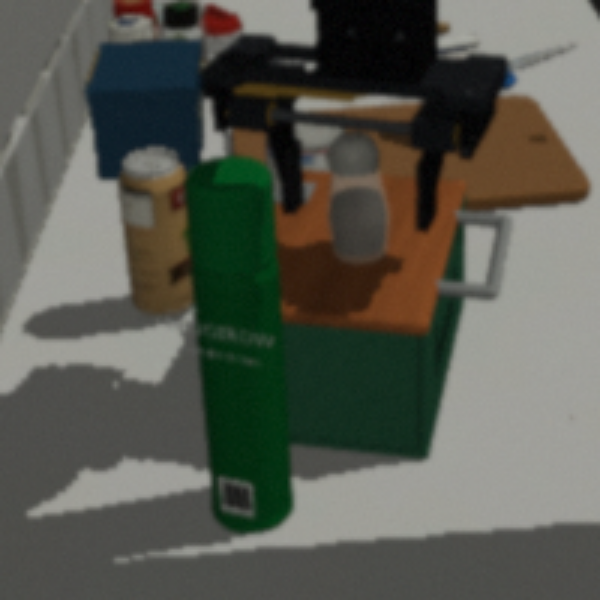

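```bash
python3 - <<'E'
from h import *
s=bot.read_state();print(wproj([s['position'],s['position']+[0,0,.0442],s['position']-[0,0,.045]]))
print(wback((331,309),.2), wback((322,223),.115))
E
```

```text
[[316.1109 264.7151]
 [315.1685 317.6407]
 [316.7139 231.4015]]
[0.5533 0.0495 0.2   ] [0.552  0.0543 0.115 ]
```

Request:
carry_out --pt "0.01 0.04 0 0 0 0" --pt "0.01 0.04 0 0 0 0"

```text
time_s: 3.42
position: [0.5565, 0.0483, 0.1596]
tcp_rot: [[0.339, 0.941, 0.002], [0.941, -0.339, -0.001], [-0.0, 0.002, -1.0]]
force: [0.7, 0.6, -0.2]
opening: 0.998
```

Request:
carry_out --pt "0 0 0 0 0 0" --pt "0 0 0 0 0 0" --pt "0 0 0 0 0 0" --pt "0 0 0 0 0 0" --pt "0 0 0 0 0 0" --pt "0 0 0 0 0 0" --jaw -0.3

```text
time_s: 4.18
position: [0.5564, 0.0483, 0.1595]
tcp_rot: [[0.339, 0.941, 0.001], [0.941, -0.339, -0.001], [-0.001, 0.002, -1.0]]
force: [-0.6, 0.1, -0.4]
opening: 0.463
```

```bash
python3 - <<'E'
from h import *
st();
print(rel((.555,.05,.31),yawdown(-20)))
E
```

```text
4.175 [0.5564 0.0483 0.1595] [ 0.3386  0.9409  0.0013  0.9409 -0.3386 -0.001  -0.0005  0.0015 -1.    ] [-6.4725 31.4644 96.2376 -0.0618 52.2187 13.3563] F [-0.5603  0.0633 -0.439 ] op 0.46253156229387193
[ 0.005  -0.0085 -0.7527  0.001   0.0003  0.0023]
```

Request:
carry_out --pt "0 0 0 0 0 0" --pt "0 0 -0.15 0 0 0" --pt "0 0 -0.4 0 0 0" --pt "0 0 -0.65 0 0 0" --pt "0 0 -0.65 0 0 0" --jaw -1

```text
time_s: 4.8
position: [0.5593, 0.0482, 0.294]
tcp_rot: [[0.338, 0.941, 0.012], [0.941, -0.338, -0.002], [0.002, 0.012, -1.0]]
force: [0.5, -0.7, -1.0]
opening: 0.464
```

```bash
python3 - <<'E'
from h import *
st();im=bot.capture('wrist');cv2.imwrite('pics/w3.png',im)
im=bot.capture('side');cv2.imwrite('pics/s3.png',cv2.resize(im[100:350,200:450],None,fx=2.4,fy=2.4))
for P in [(.555,-.15,.29),(.555,-.355,.25),(.555,-.355,.068)]: print(rel(P,yawdown(45)),rel(P,yawdown(-20)))
E
```

```text
4.8 [0.5593 0.0482 0.294 ] [ 0.3385  0.9409  0.0123  0.941  -0.3385 -0.0022  0.0021  0.0123 -0.9999] [-6.4536 21.6606 88.1798 -0.0506 69.4437 13.3494] F [ 0.4817 -0.6992 -0.9509] op 0.4642307236066799
[-0.9355  0.3306 -0.0011  0.0011  0.0011 -0.7199] [-0.9355  0.3306 -0.0011  0.0014  0.0003  0.0024]
[-1.8999  0.6771  0.2001  0.0011  0.0011 -0.7199] [-1.8999  0.6771  0.2001  0.0014  0.0003  0.0024]
[-1.8995  0.6751  1.1101  0.0011  0.0011 -0.7199] [-1.8995  0.6751  1.1101  0.0014  0.0003  0.0024]
```

View pics/s3.png

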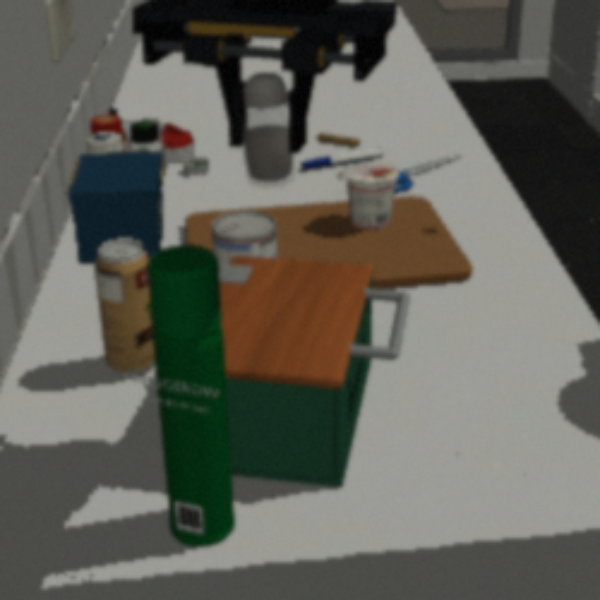

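View pics/w3.png

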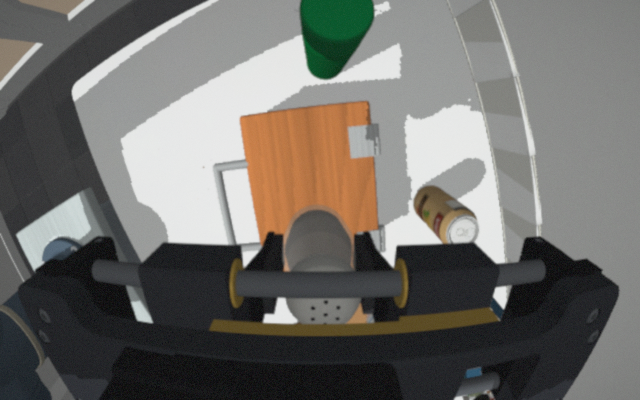

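Request:
carry_out --pt "-0.15 0.05 0 0 0 -0.1" --pt "-0.35 0.12 0 0 0 -0.21" --pt "-0.55 0.19 0 0 0 -0.32" --pt "-0.75 0.26 0 0 0 -0.43" --pt "-0.93 0.33 0 0 0 -0.54" --pt "-1 0.36 0 0 0 -0.65" --pt "-1 0.36 0 0 0 -0.72" --pt "-1 0.36 0 0 0 -0.72"

```text
time_s: 5.9
position: [0.5551, -0.164, 0.2875]
tcp_rot: [[-0.706, 0.708, -0.002], [0.708, 0.706, 0.001], [0.002, -0.001, -1.0]]
force: [0.9, 0.3, -1.6]
opening: 0.462
```

```bash
python3 - <<'E'
from h import *
st()
for P in [(.555,-.355,.25),(.555,-.355,.12),(.555,-.355,.067)]: print(rel(P,yawdown(45)))
E
```

```text
5.9 [ 0.5551 -0.164   0.2875] [-0.7058  0.7084 -0.0021  0.7084  0.7058  0.0009  0.0021 -0.0008 -1.    ] [-27.5108  23.8237  85.6524  -0.0081  70.6534 -72.4034] F [ 0.8645  0.3328 -1.5814] op 0.46242758620150576
[-0.6765 -0.6743  0.1865 -0.0005 -0.0013 -0.0012]
[-0.6779 -0.6738  0.8364 -0.0005 -0.0013 -0.0012]
[-0.6784 -0.6736  1.1014 -0.0005 -0.0013 -0.0012]
```

Request:
carry_out --pt "-0.15 -0.15 0 0 0 0" --pt "-0.35 -0.35 0.05 0 0 0" --pt "-0.52 -0.52 0.1 0 0 0" --pt "-0.677 -0.674 0.19 0 0 0" --pt "-0.677 -0.674 0.3 0 0 0" --pt "-0.677 -0.674 0.5 0 0 0" --pt "-0.677 -0.674 0.7 0 0 0" --pt "-0.677 -0.674 0.83 0 0 0" --pt "-0.677 -0.674 0.83 0 0 0"

```text
time_s: 7.02
position: [0.5529, -0.3527, 0.1176]
tcp_rot: [[-0.705, 0.709, -0.008], [0.709, 0.705, 0.006], [0.01, -0.001, -1.0]]
force: [-0.0, -0.8, 0.3]
opening: 0.467
```

```bash
python3 - <<'E'
from h import *
st()
for P in [(.555,-.355,.069),(.555,-.355,.066)]: print(rel(P,yawdown(45)))
im=bot.capture('wrist');cv2.imwrite('pics/w4.png',im)
im=bot.capture('top');cv2.imwrite('pics/t4.png',cv2.resize(im[120:300,300:500],None,fx=3,fy=3))
E
```

```text
7.025 [ 0.5529 -0.3527  0.1176] [-0.705   0.7091 -0.0081  0.7091  0.7051  0.0065  0.0103 -0.0012 -0.9999] [-42.26    41.1931  82.587   -0.0444  56.8141 -87.0721] F [-0.0225 -0.7512  0.2565] op 0.46720235077789923
[-0.0179 -0.0005  0.2428 -0.0007 -0.0066 -0.0018]
[-0.0181 -0.0005  0.2578 -0.0007 -0.0066 -0.0018]
```

View pics/w4.png

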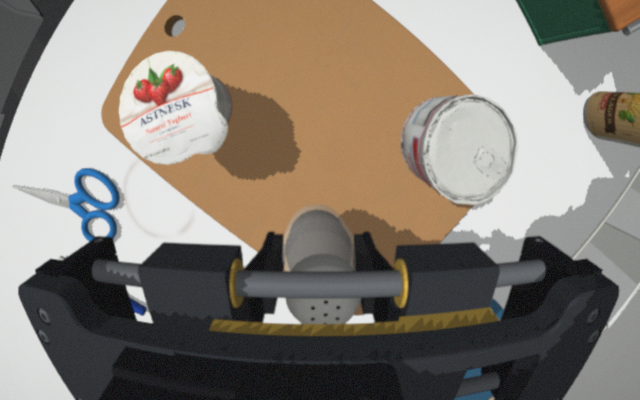

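View pics/t4.png

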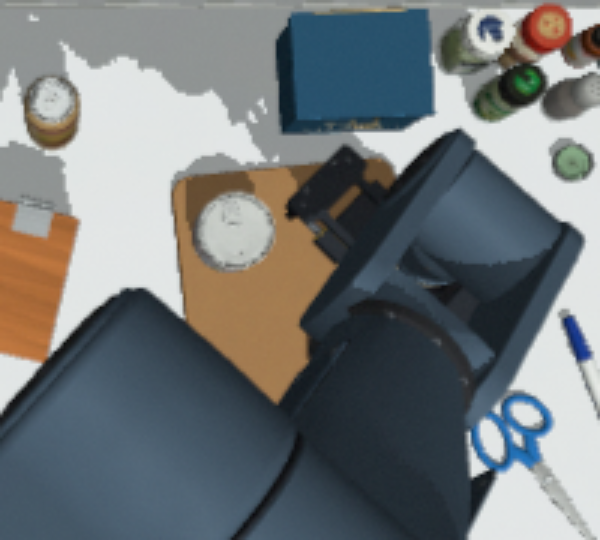

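Request:
carry_out --pt "-0.009 0 0.08 0 0 0" --pt "-0.009 0 0.15 0 0 0" --pt "-0.009 0 0.2 0 0 0" --pt "-0.009 0 0.225 0 0 0" --pt "-0.009 0 0.24 0 0 0" --pt "-0.009 0 0.24 0 0 0"

```text
time_s: 7.88
position: [0.5562, -0.3559, 0.0731]
tcp_rot: [[-0.705, 0.709, -0.002], [0.709, 0.705, 0.001], [0.003, -0.001, -1.0]]
force: [0.6, 0.2, -0.8]
opening: 0.464
```

Request:
carry_out --pt "0 0 0.01 0 0 0" --pt "0 0 0.02 0 0 0" --pt "0 0 0.03 0 0 0" --pt "0 0 0.03 0 0 0"

```text
time_s: 8.38
position: [0.5561, -0.3558, 0.0669]
tcp_rot: [[-0.705, 0.709, -0.003], [0.709, 0.705, 0.001], [0.003, -0.001, -1.0]]
force: [0.8, 0.3, -1.8]
opening: 0.462
```

Request:
carry_out --pt "0 0 0.006 0 0 0" --pt "0 0 0.012 0 0 0" --pt "0 0 0.012 0 0 0"

```text
time_s: 8.75
position: [0.5562, -0.3559, 0.0655]
tcp_rot: [[-0.706, 0.709, -0.002], [0.709, 0.706, 0.001], [0.002, -0.001, -1.0]]
force: [-0.7, 1.2, 4.8]
opening: 0.466
```

Contact felt (about 5 N). Release partly, then rise.

Request:
carry_out --pt "0 0 0 0 0 0" --pt "0 0 0 0 0 0" --pt "0 0 0 0 0 0" --pt "0 0 0 0 0 0" --jaw 0.5

```text
time_s: 9.25
position: [0.5562, -0.3559, 0.0652]
tcp_rot: [[-0.706, 0.709, -0.002], [0.709, 0.706, 0.001], [0.003, -0.001, -1.0]]
force: [-0.0, 0.7, -0.4]
opening: 0.738
```

Request:
carry_out --pt "0 0 -0.1 0 0 0" --pt "0 0 -0.35 0 0 0" --pt "0 0 -0.65 0 0 0" --pt "0 0 -0.9 0 0 0" --pt "0 0 -1 0 0 0" --pt "0 0 -1 0 0 0"

```text
time_s: 10.0
position: [0.5577, -0.3569, 0.2691]
tcp_rot: [[-0.706, 0.709, 0.003], [0.709, 0.706, -0.003], [-0.004, -0.001, -1.0]]
force: [1.1, -0.6, -0.4]
opening: 0.752
```

```bash
python3 - <<'E'
from h import *
st()
im=bot.capture('wrist');cv2.imwrite('pics/w5.png',im)
b=boxp([-.105,0,.105]);print(b,boxp([.07,0,.1]))
yy=np.degrees(np.load('box.npy')[2]);print(yy)
for P in [(.47,-.15,.27)]: print(rel(P,yawdown(yy)))
E
```

```text
10.0 [ 0.5577 -0.3569  0.2691] [-0.7056  0.7086  0.0026  0.7086  0.7056 -0.0033 -0.0042 -0.0005 -1.    ] [-42.2535  31.5647  74.7728  -0.0442  73.4245 -87.1186] F [ 1.1162 -0.562  -0.4459] op 0.7520319786037251
[0.4472 0.054  0.105 ] [0.6173 0.0129 0.1   ]
-13.57909974460051
[ 1.0367  0.4198 -0.0164 -0.0005  0.0001  0.6495]
```

View pics/w5.png

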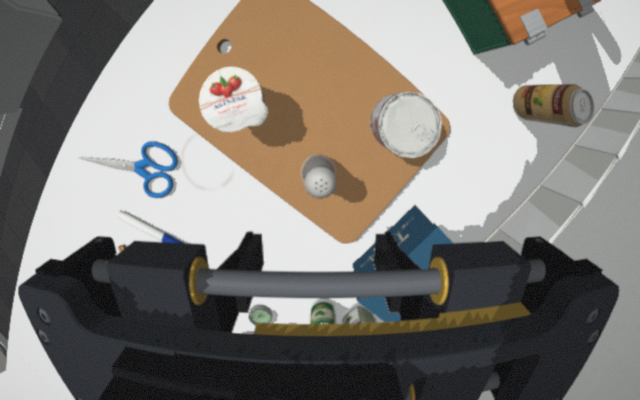

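Request:
carry_out --pt "0.2 0.08 0 0 0 0.11" --pt "0.45 0.18 0 0 0 0.22" --pt "0.7 0.29 0 0 0 0.33" --pt "0.9 0.38 0 0 0 0.44" --pt "1 0.42 0 0 0 0.55" --pt "1 0.42 0 0 0 0.65" --pt "1 0.42 0 0 0 0.65"

```text
time_s: 10.92
position: [0.4744, -0.1544, 0.2656]
tcp_rot: [[0.233, 0.972, -0.003], [0.972, -0.233, 0.001], [0.0, -0.003, -1.0]]
force: [-0.3, -0.0, 0.3]
opening: 0.747
```

```bash
python3 - <<'E'
from h import *
st()
for P in [(.44,-.03,.27)]: print(rel(P,yawdown(-13.6)))
E
```

```text
10.925 [ 0.4744 -0.1544  0.2656] [ 0.2332  0.9724 -0.0031  0.9724 -0.2332  0.001   0.0002 -0.0033 -1.    ] [-30.8641  18.7974  98.0685  -0.0472  63.3168 -17.3545] F [-0.3088 -0.0419  0.3056] op 0.7473336881321421
[ 0.5649 -0.3123 -0.0209 -0.0021 -0.0002  0.0012]
```

Request:
carry_out --pt "0.2 -0.1 0 0 0 0" --pt "0.4 -0.22 0 0 0 0" --pt "0.56 -0.31 0 0 0 0" --pt "0.56 -0.31 0 0 0 0"

```text
time_s: 11.42
position: [0.4386, -0.0292, 0.265]
tcp_rot: [[0.228, 0.974, -0.006], [0.974, -0.228, 0.002], [0.001, -0.006, -1.0]]
force: [0.5, -0.6, 0.9]
opening: 0.749
```

```bash
python3 - <<'E'
from h import *
st()
im=bot.capture('wrist');cv2.imwrite('pics/w6.png',im)
H=np.array([[.07,.103,.11],[.07,-.103,.11],[-.07,-.103,.11],[-.07,.103,.11],[-.105,.05,.105],[-.105,-.05,.105]])
print(wproj(boxp(H)))
E
```

```text
11.425 [ 0.4386 -0.0292  0.265 ] [ 0.2281  0.9736 -0.006   0.9736 -0.2281  0.0022  0.0008 -0.0064 -1.    ] [-18.4419  14.0946 105.5682   0.0114  60.7037  -5.262 ] F [ 0.5474 -0.6233  0.9414] op 0.7490757479957378
[[475.5036  16.8844]
 [466.0524 206.7963]
 [339.8806 206.6297]
 [342.2444   0.8329]
 [305.4247  52.5003]
 [305.2864 153.7161]]
```

View pics/w6.png

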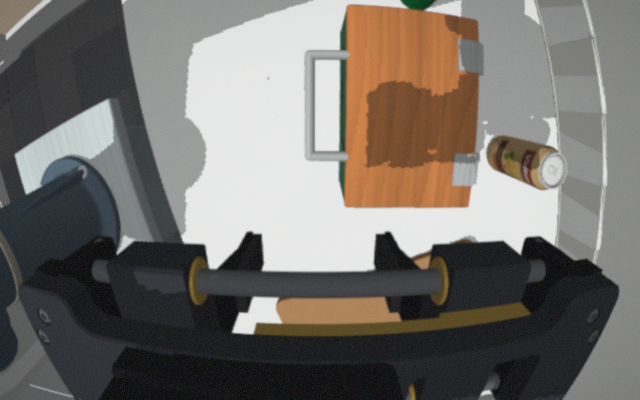

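```bash
python3 - <<'E'
from h import *
from scipy.optimize import least_squares
im=cv2.imread('pics/w6.png');cv2.imwrite('pics/w6a.png',cv2.resize(im[0:220,290:500],None,fx=2.7,fy=2.7,interpolation=cv2.INTER_CUBIC))
H=np.array([[.07,.103,.11],[.07,-.103,.11],[-.07,-.103,.11],[-.07,.103,.11],[-.105,.0,.105]])
px=np.array([(477.5,19),(468,207),(344,207),(348.5,5),(309,106)])
def T(p,P):
    c,s=np.cos(p[2]),np.sin(p[2]); return P@np.array([[c,-s,0],[s,c,0],[0,0,1]]).T+[p[0],p[1],0]
r=least_squares(lambda p:(wproj(T(p,H))-px).ravel(),np.load('box.npy'));print(r.x,r.fun)
print(wback((309,106),.105))
E
```

```text
[ 0.5528  0.0264 -0.2355] [ 1.2758  0.2009  1.0885  1.4151 -0.0365  1.6072 -2.1699 -2.0932  0.4484
 -0.8434]
[0.4501 0.0502 0.105 ]
```

View pics/w6a.png

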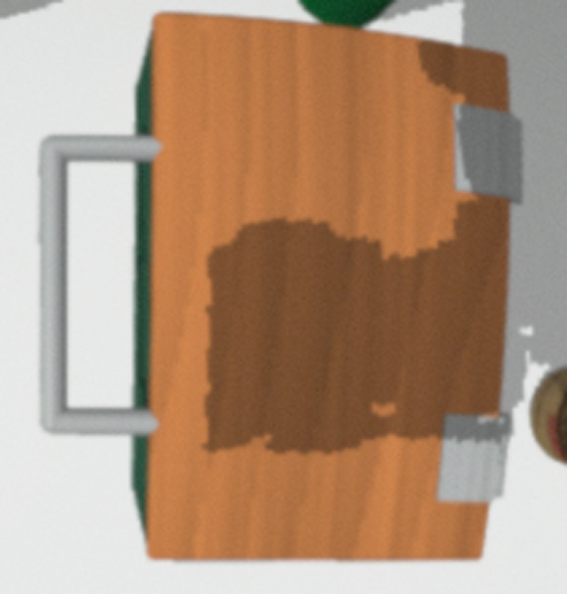

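```bash
python3 - <<'E'
from h import *
np.save('box.npy',[.551,.028,-.236])
b=boxp([-.106,0,.105]);print(b)
for z in (.17,.114): print(rel((b[0],b[1],z),yawdown(-13.5)))
E
```

```text
[0.4479 0.0528 0.105 ]
[ 0.4148 -0.0539  0.477  -0.0028 -0.      0.0025]
[ 0.4148 -0.0526  0.757  -0.0028 -0.      0.0025]
```

Request:
carry_out --pt "0.2 -0.03 0.1 0 0 0" --pt "0.41 -0.053 0.25 0 0 0" --pt "0.41 -0.053 0.4 0 0 0" --pt "0.41 -0.053 0.47 0 0 0" --pt "0.41 -0.053 0.47 0 0 0" --jaw -0.32

```text
time_s: 12.1
position: [0.448, 0.0509, 0.1701]
tcp_rot: [[0.23, 0.973, -0.007], [0.973, -0.23, 0.001], [-0.0, -0.007, -1.0]]
force: [0.4, 0.1, -0.4]
opening: 0.357
```

```bash
python3 - <<'E'
from h import *
st()
im=bot.capture('wrist');cv2.imwrite('pics/w7.png',im)
im=bot.capture('side');cv2.imwrite('pics/s7.png',cv2.resize(im[180:320,250:450],None,fx=4,fy=4))
b=boxp([-.106,0,.105]);print(rel((b[0],b[1],.114),yawdown(-13.5)))
print(wproj([b]),wproj(boxp([[-.105,.05,.105],[-.07,.103,.11]])))
E
```

```text
12.1 [0.448  0.0509 0.1701] [ 0.2296  0.9732 -0.0069  0.9733 -0.2296  0.0011 -0.0005 -0.007  -1.    ] [ -7.7751  23.9104 110.3825   0.0148  46.1097   5.4908] F [ 0.3537  0.0809 -0.3845] op 0.35713793309515324
[ 0.008  -0.0055  0.2872 -0.0023  0.      0.0022]
[[315.2755 217.7068]] [[316.816  148.2231]
 [370.8022  70.5475]]
```

View pics/w7.png

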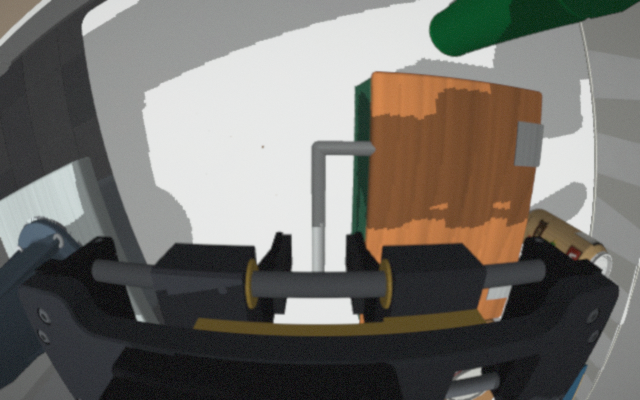

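View pics/s7.png

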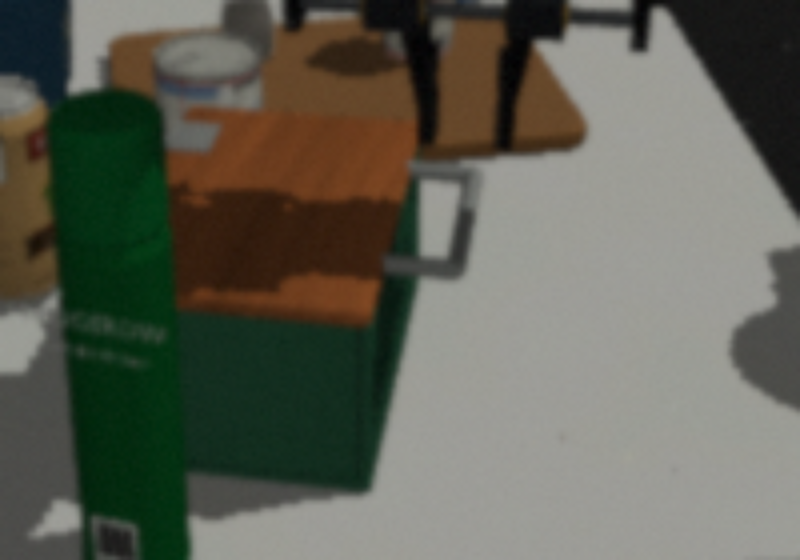

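Request:
carry_out --pt "0 0 0.08 0 0 0" --pt "0 0 0.15 0 0 0" --pt "0 0 0.21 0 0 0" --pt "0 0 0.25 0 0 0" --pt "0 0 0.28 0 0 0" --pt "0 0 0.28 0 0 0"

```text
time_s: 12.95
position: [0.4485, 0.0509, 0.1152]
tcp_rot: [[0.23, 0.973, -0.004], [0.973, -0.23, 0.001], [-0.0, -0.004, -1.0]]
force: [0.1, 0.1, 0.2]
opening: 0.341
```

Request:
carry_out --pt "0 0 0 0 0 0" --pt "0 0 0 0 0 0" --pt "0 0 0 0 0 0" --pt "0 0 0 0 0 0" --pt "0 0 0 0 0 0" --jaw -1

```text
time_s: 13.58
position: [0.4475, 0.0512, 0.1153]
tcp_rot: [[0.23, 0.973, -0.006], [0.973, -0.23, 0.001], [-0.0, -0.006, -1.0]]
force: [-2.7, 0.7, 4.8]
opening: 0.1
```

```bash
python3 - <<'E'
from h import *
st()
im=bot.capture('side');cv2.imwrite('pics/s8.png',cv2.resize(im[180:320,250:450],None,fx=4,fy=4))
E
```

```text
13.575 [0.4475 0.0512 0.1153] [ 0.2301  0.9731 -0.0061  0.9732 -0.2301  0.0013 -0.0002 -0.0062 -1.    ] [ -7.7539  30.0081 113.0492   0.0424  37.2979   5.517 ] F [-2.7097  0.7405  4.8459] op 0.0995939341975199
```

View pics/s8.png

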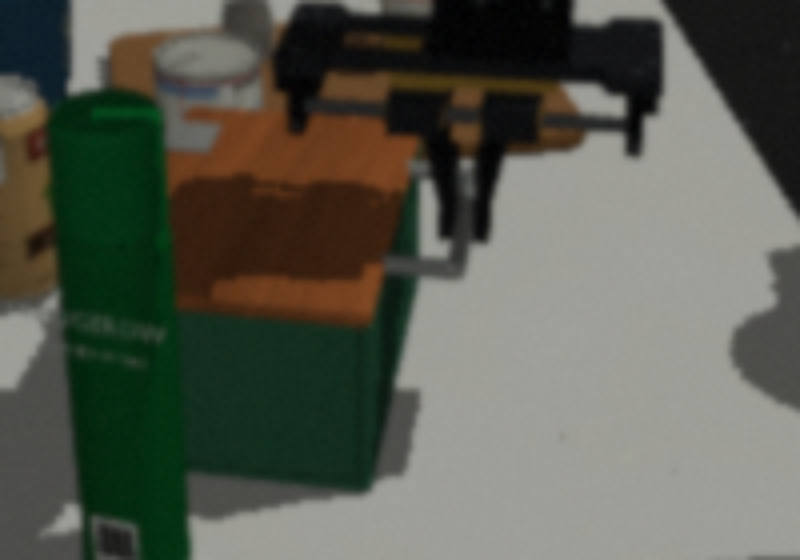

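```bash
python3 - <<'E'
import numpy as np
def arc(a0,a1,n):
    b=lambda a:np.array([-175*np.cos(a)+5*np.sin(a),175*np.sin(a)+5*np.cos(a)])
    for a in np.linspace(a0,a1,n+1)[1:]:
        d=(b(a)-b(a0))/200; print(round(a,2),[0,round(d[0],3),round(-d[1],3),0,0,0])
arc(0,.9,10)
E
```

```text
0.09 [0, np.float64(0.006), np.float64(-0.079), 0, 0, 0]
0.18 [0, np.float64(0.019), np.float64(-0.156), 0, 0, 0]
0.27 [0, np.float64(0.038), np.float64(-0.232), 0, 0, 0]
0.36 [0, np.float64(0.065), np.float64(-0.307), 0, 0, 0]
0.45 [0, np.float64(0.098), np.float64(-0.378), 0, 0, 0]
0.54 [0, np.float64(0.137), np.float64(-0.446), 0, 0, 0]
0.63 [0, np.float64(0.183), np.float64(-0.511), 0, 0, 0]
0.72 [0, np.float64(0.234), np.float64(-0.571), 0, 0, 0]
0.81 [0, np.float64(0.29), np.float64(-0.626), 0, 0, 0]
0.9 [0, np.float64(0.351), np.float64(-0.676), 0, 0, 0]
```

Start with a small part to see forces.

Request:
carry_out --pt "0 0.006 -0.08 0 0 0" --pt "0 0.019 -0.156 0 0 0" --pt "0 0.038 -0.232 0 0 0" --pt "0 0.065 -0.307 0 0 0" --pt "0 0.065 -0.307 0 0 0"

```text
time_s: 14.25
position: [0.4595, 0.0483, 0.1766]
tcp_rot: [[0.23, 0.973, -0.008], [0.973, -0.23, 0.002], [-0.0, -0.008, -1.0]]
force: [-4.0, 2.5, -0.2]
opening: 0.099
```

```bash
python3 - <<'E'
from h import *
st()
im=bot.capture('side');cv2.imwrite('pics/s9.png',cv2.resize(im[150:320,230:450],None,fx=3.5,fy=3.5))
E
```

```text
14.25 [0.4595 0.0483 0.1766] [ 0.2301  0.9731 -0.0079  0.9732 -0.2301  0.0016 -0.0003 -0.0081 -1.    ] [ -7.9126  23.952  108.4811   0.0354  48.0291   5.3672] F [-3.9567  2.5245 -0.169 ] op 0.09949085654531008
```

View pics/s9.png

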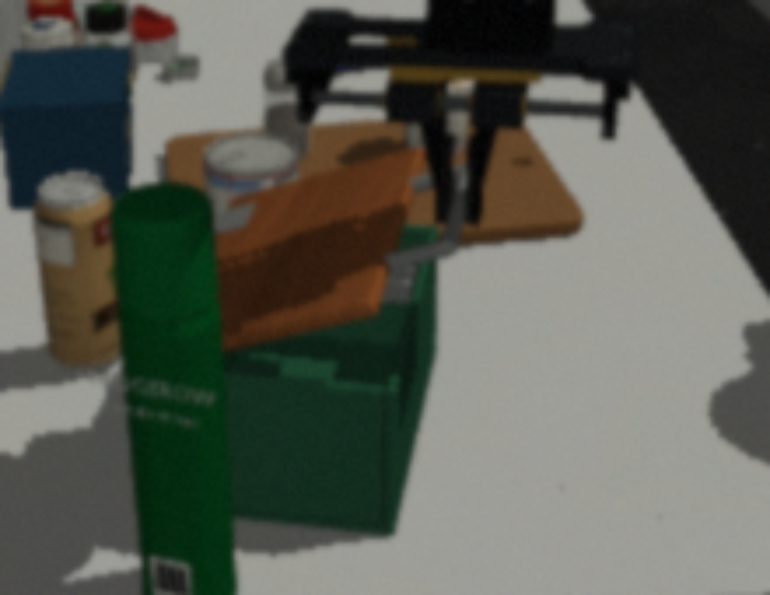

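```bash
cat > arc.py <<'E'
import numpy as np
def arc(a0,a1,n,r=175):
    b=lambda a:np.array([-r*np.cos(a)+5*np.sin(a),r*np.sin(a)+5*np.cos(a)])
    print(', '.join('[0, %.3f, %.3f, 0, 0, 0]'%(d[0],-d[1]) for a in np.linspace(a0,a1,n+1)[1:] for d in [(b(a)-b(a0))/200]))
E
python3 -c "
from arc import *
arc(.36,1.17,9); arc(1.17,1.75,7)"
```

```text
[0, 0.033, -0.071, 0, 0, 0], [0, 0.072, -0.140, 0, 0, 0], [0, 0.118, -0.204, 0, 0, 0], [0, 0.169, -0.264, 0, 0, 0], [0, 0.225, -0.319, 0, 0, 0], [0, 0.286, -0.369, 0, 0, 0], [0, 0.351, -0.414, 0, 0, 0], [0, 0.420, -0.452, 0, 0, 0], [0, 0.492, -0.484, 0, 0, 0]
[0, 0.069, -0.024, 0, 0, 0], [0, 0.139, -0.041, 0, 0, 0], [0, 0.210, -0.053, 0, 0, 0], [0, 0.283, -0.059, 0, 0, 0], [0, 0.355, -0.059, 0, 0, 0], [0, 0.427, -0.053, 0, 0, 0], [0, 0.499, -0.041, 0, 0, 0]
```

Request:
carry_out --pt "0 0.033 -0.071 0 0 0" --pt "0 0.072 -0.14 0 0 0" --pt "0 0.118 -0.204 0 0 0" --pt "0 0.169 -0.264 0 0 0" --pt "0 0.225 -0.319 0 0 0" --pt "0 0.286 -0.369 0 0 0" --pt "0 0.351 -0.414 0 0 0" --pt "0 0.42 -0.452 0 0 0" --pt "0 0.492 -0.484 0 0 0" --pt "0 0.492 -0.484 0 0 0"

```text
time_s: 15.55
position: [0.5574, 0.0251, 0.2756]
tcp_rot: [[0.23, 0.973, -0.004], [0.973, -0.23, 0.0], [-0.001, -0.004, -1.0]]
force: [-7.5, 1.7, 19.4]
opening: 0.098
```

```bash
python3 - <<'E'
from h import *
st()
p=bot.read_state()['position'];h=boxp([.07,0,.1]);c=np.array([np.cos(-.236),np.sin(-.236),0]);print('bar rel hinge x',(p-h)@c,'z',p[2]-.0103-.1,'a',np.arctan2(p[2]-.1103,-(p-h)@c))
im=bot.capture('side');cv2.imwrite('pics/s10.png',cv2.resize(im[100:320,200:450],None,fx=3,fy=2.7))
E
```

```text
15.55 [0.5574 0.0251 0.2756] [ 0.2299  0.9732 -0.0039  0.9732 -0.2299  0.0003 -0.0006 -0.0038 -1.    ] [-8.8876 22.8763 89.3718 -0.019  67.9731  4.408 ] F [-7.5495  1.6892 19.3618] op 0.09804159219907356
bar rel hinge x -0.06311483450137795 z 0.16528157480198066 a 1.2060228383106866
```

View pics/s10.png

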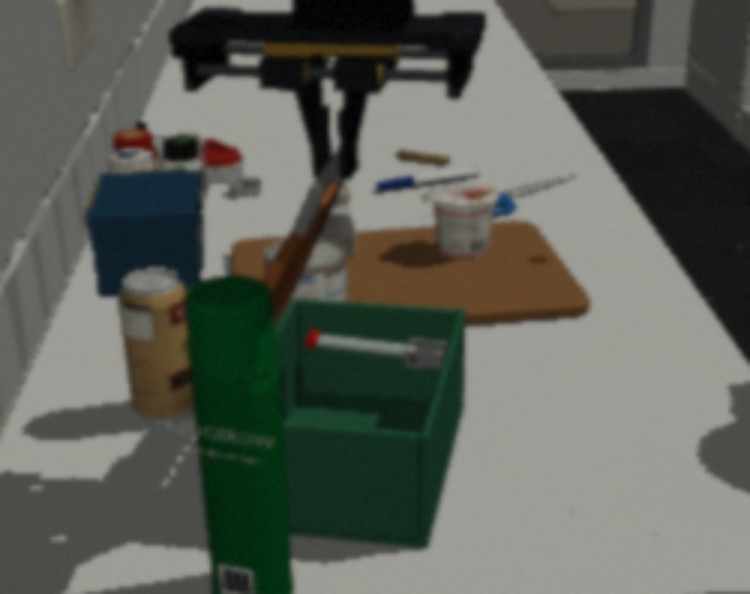

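```bash
python3 -c "
from arc import *
arc(1.2,1.74,7)"
```

```text
[0, 0.064, -0.020, 0, 0, 0], [0, 0.130, -0.035, 0, 0, 0], [0, 0.197, -0.045, 0, 0, 0], [0, 0.264, -0.050, 0, 0, 0], [0, 0.332, -0.050, 0, 0, 0], [0, 0.399, -0.044, 0, 0, 0], [0, 0.466, -0.034, 0, 0, 0]
```

Request:
carry_out --pt "0 0.064 -0.02 0 0 0" --pt "0 0.13 -0.037 0 0 0" --pt "0 0.197 -0.047 0 0 0" --pt "0 0.264 -0.052 0 0 0" --pt "0 0.332 -0.052 0 0 0" --pt "0 0.4 -0.046 0 0 0" --pt "0 0.466 -0.036 0 0 0" --pt "0 0.466 -0.036 0 0 0"

```text
time_s: 16.6
position: [0.6495, 0.0031, 0.282]
tcp_rot: [[0.23, 0.973, -0.002], [0.973, -0.23, -0.0], [-0.001, -0.002, -1.0]]
force: [0.7, -0.3, 5.3]
opening: 0.101
```

```bash
python3 - <<'E'
from h import *
st()
p=bot.read_state()['position'];h=boxp([.07,0,.1]);c=np.array([np.cos(-.236),np.sin(-.236),0]);print('bar rel hinge x',(p-h)@c,'z',p[2]-.0103-.1,'a',np.arctan2(p[2]-.1103,-(p-h)@c)-.028)
im=bot.capture('side');cv2.imwrite('pics/s11.png',cv2.resize(im[100:320,200:450],None,fx=3,fy=2.7))
E
```

```text
16.6 [0.6495 0.0031 0.282 ] [ 0.2302  0.9731 -0.0021  0.9731 -0.2302 -0.0002 -0.0007 -0.002  -1.    ] [-9.5502 29.9851 75.5846 -0.0337 74.5453  3.7666] F [ 0.7241 -0.3122  5.3057] op 0.10114574085293389
bar rel hinge x 0.03159983291104473 z 0.1716882057635132 a 1.7248128601740373
```

View pics/s11.png

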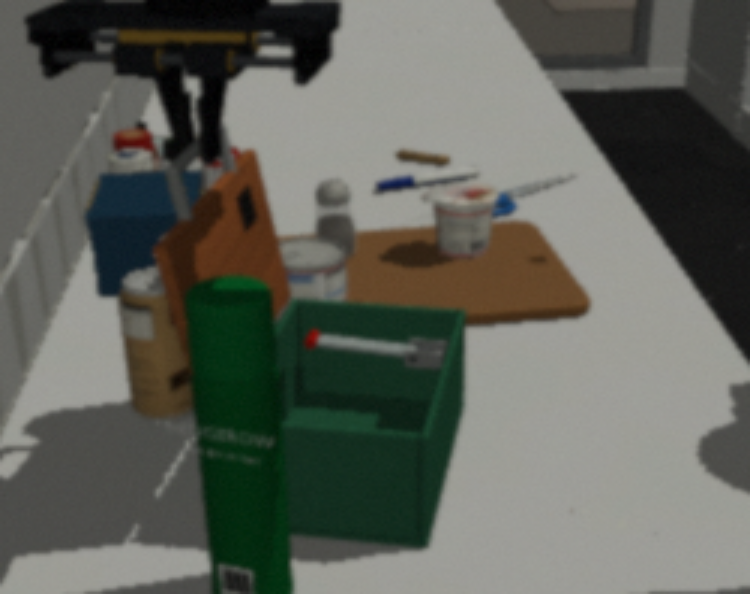

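Request:
carry_out --pt "0 0.02 0.003 0 0 0" --pt "0 0.03 0.005 0 0 0" --pt "0 0.03 0.005 0 0 0"

```text
time_s: 17.02
position: [0.6549, 0.0018, 0.2808]
tcp_rot: [[0.23, 0.973, -0.003], [0.973, -0.23, -0.0], [-0.001, -0.003, -1.0]]
force: [0.8, -0.6, 3.6]
opening: 0.102
```

Request:
carry_out --pt "0 0 0 0 0 0" --pt "0 0 0 0 0 0" --pt "0 0 0 0 0 0" --pt "0 0 0 0 0 0" --jaw -0.3

```text
time_s: 17.52
position: [0.6548, 0.0019, 0.2805]
tcp_rot: [[0.23, 0.973, -0.003], [0.973, -0.23, -0.0], [-0.001, -0.003, -1.0]]
force: [-0.1, -0.2, -0.3]
opening: 0.341
```

Request:
carry_out --pt "0 0 -0.05 0 0 0" --pt "0 0 -0.15 0 0 0" --pt "0 0 -0.3 0 0 0" --pt "0 0 -0.4 0 0 0" --pt "0 0 -0.4 0 0 0"

```text
time_s: 18.15
position: [0.6561, 0.0019, 0.3634]
tcp_rot: [[0.23, 0.973, 0.002], [0.973, -0.23, -0.001], [-0.0, 0.003, -1.0]]
force: [0.5, -0.7, -1.0]
opening: 0.35
```

```bash
python3 - <<'E'
from h import *
st()
im=bot.capture('side');cv2.imwrite('pics/s12.png',cv2.resize(im[100:320,200:450],None,fx=3,fy=2.7))
im=bot.capture('wrist');cv2.imwrite('pics/w12.png',im)
E
```

```text
18.15 [0.6561 0.0019 0.3634] [ 0.2299  0.9732  0.0025  0.9732 -0.2299 -0.001  -0.0004  0.0027 -1.    ] [-9.5639 26.9002 68.2331 -0.0323 84.7166  3.7294] F [ 0.4532 -0.6526 -0.9997] op 0.3495996145032629
```

View pics/s12.png

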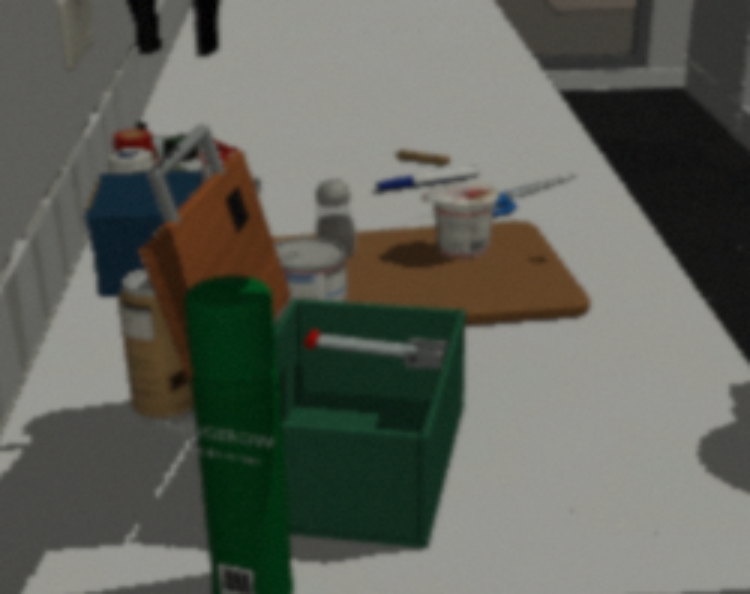

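View pics/w12.png

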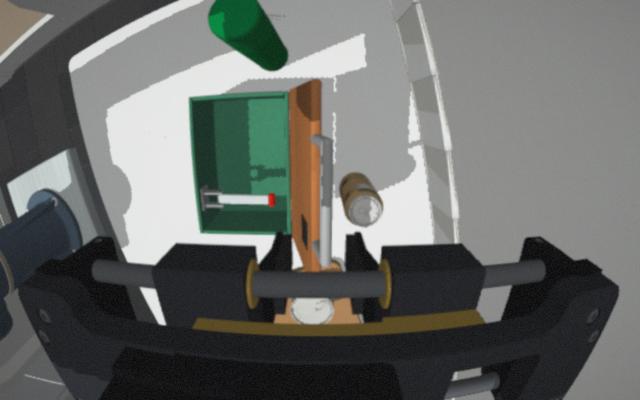

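```bash
python3 - <<'E'
from h import *
print(wback((271,200),.087),boxp([.0425,-.05,.087]), wback((211,199),.087))
g=boxp([.012,-.05,.082]);print(g)
y=np.degrees(-.236)+90
for P in [boxp([-.02,-.03,.33]),(g[0],g[1],.22),(g[0],g[1],.082)]: print(P,rel(P,yawdown(y)))
E
```

```text
[ 0.5785 -0.0299  0.087 ] [ 0.5806 -0.0306  0.087 ] [ 0.4912 -0.0078  0.087 ]
[ 0.551  -0.0234  0.082 ]
[0.5245 0.0035 0.33  ] [-0.1422 -0.6347  0.1541 -0.0021 -0.0013 -0.9975]
(np.float64(0.5509766029820367), np.float64(-0.02341983520568255), 0.22) [-0.2424 -0.4732  0.7036 -0.0021 -0.0013 -0.9975]
(np.float64(0.5509766029820367), np.float64(-0.02341983520568255), 0.082) [-0.2418 -0.4709  1.3936 -0.0021 -0.0013 -0.9975]
```

Tip prediction agrees within 2 mm. Turn and move above the stay.

Request:
carry_out --pt "-0.05 -0.15 0 0 0 -0.11" --pt "-0.1 -0.35 0 0 0 -0.22" --pt "-0.2 -0.47 0.05 0 0 -0.33" --pt "-0.24 -0.47 0.1 0 0 -0.44" --pt "-0.24 -0.47 0.15 0 0 -0.55" --pt "-0.24 -0.47 0.2 0 0 -0.66" --pt "-0.24 -0.47 0.3 0 0 -0.77" --pt "-0.24 -0.47 0.4 0 0 -0.88" --pt "-0.24 -0.47 0.5 0 0 -0.998" --pt "-0.24 -0.47 0.6 0 0 -0.998" --pt "-0.24 -0.47 0.7 0 0 -0.998" --pt "-0.24 -0.47 0.7 0 0 -0.998"

```text
time_s: 19.75
position: [0.5497, -0.0226, 0.2183]
tcp_rot: [[-0.972, 0.233, -0.01], [0.233, 0.972, 0.002], [0.01, -0.001, -1.0]]
force: [0.7, -0.6, 0.7]
opening: 0.345
```

```bash
python3 - <<'E'
from h import *
st()
im=bot.capture('side');cv2.imwrite('pics/s13.png',cv2.resize(im[100:320,200:450],None,fx=3,fy=2.7))
im=bot.capture('wrist');cv2.imwrite('pics/w13.png',im)
g=boxp([.012,-.05,.082]);y=np.degrees(-.236)+90
print(rel(g,yawdown(y)),wproj([g,boxp([.042,-.05,.087])]))
E
```

```text
19.75 [ 0.5497 -0.0226  0.2183] [-0.9724  0.2331 -0.0096  0.2331  0.9725  0.0015  0.0097 -0.0008 -1.    ] [-13.9707  26.3732  93.9495  -0.0552  60.2334 -90.4646] F [ 0.672  -0.592   0.6715] op 0.3452543337138683
[-0.0009 -0.002   0.6921 -0.0005 -0.0028  0.0005] [[318.3436 192.3106]
 [318.3253 223.98  ]]
```

View pics/s13.png

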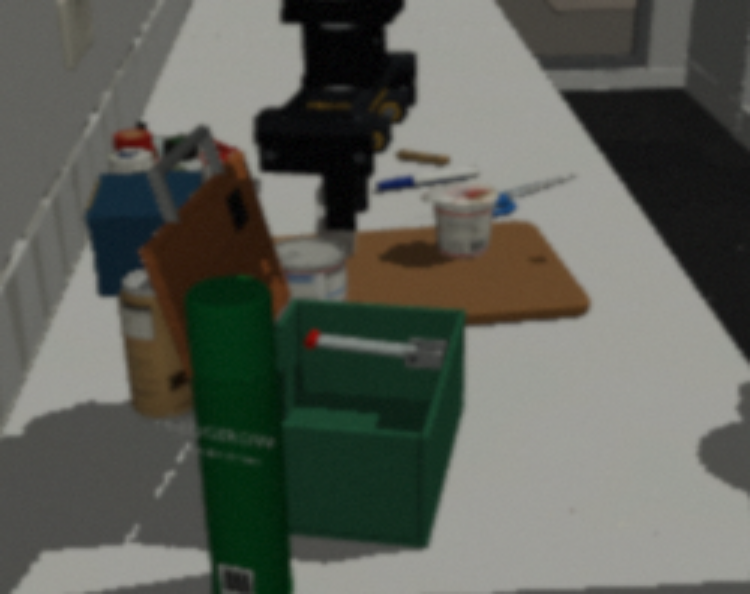

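View pics/w13.png

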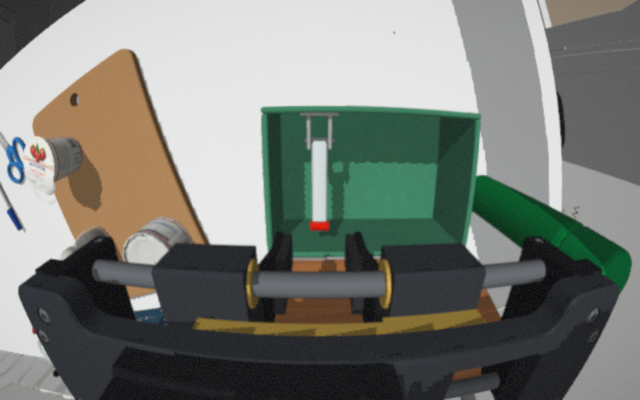

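Request:
carry_out --pt "0 0 0.15 0 0 0" --pt "0 0 0.35 0 0 0" --pt "0 0 0.5 0 0 0" --pt "0 0 0.6 0 0 0" --pt "0 0 0.68 0 -0.003 0" --pt "0 0 0.68 0 -0.003 0"

```text
time_s: 20.6
position: [0.5507, -0.023, 0.0841]
tcp_rot: [[-0.972, 0.233, -0.001], [0.233, 0.972, -0.001], [0.001, -0.001, -1.0]]
force: [-1.0, -0.3, -0.1]
opening: 0.351
```

```bash
python3 - <<'E'
from h import *
st()
im=bot.capture('side');cv2.imwrite('pics/s14.png',cv2.resize(im[150:320,230:450],None,fx=3.5,fy=3.5))
g=boxp([.012,-.05,.082]);y=np.degrees(-.236)+90
print(rel(g,yawdown(y)))
E
```

```text
20.6 [ 0.5507 -0.023   0.0841] [-0.9725  0.233  -0.0012  0.233   0.9725 -0.0006  0.001  -0.0008 -1.    ] [-13.9801  37.9983  99.859   -0.0708  42.2008 -90.4523] F [-0.9732 -0.2855 -0.0767] op 0.35056308109104856
[ 0.0013 -0.0019  0.0143 -0.0005  0.0004  0.0005]
```

View pics/s14.png

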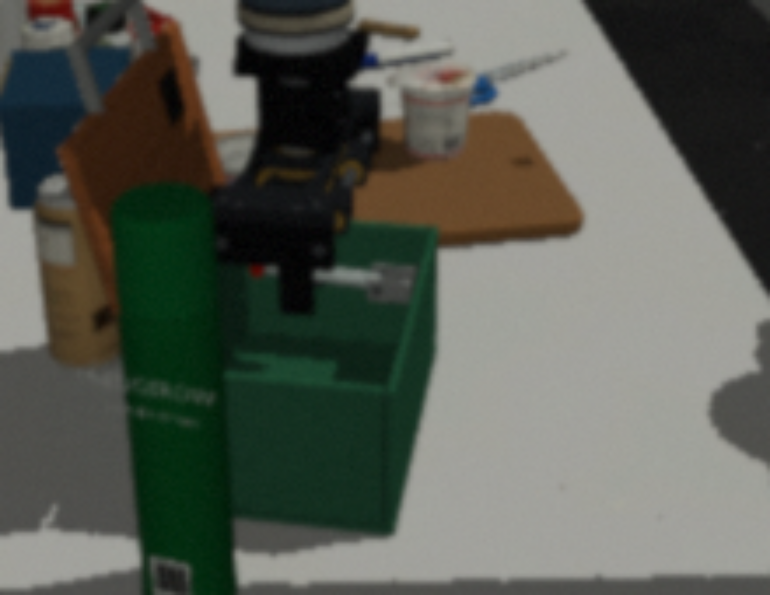

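Good; the stay is between the fingers. Close.

Request:
carry_out --pt "0 0 0.01 0 0 0" --pt "0 0 0.01 0 0 0" --pt "0 0 0.01 0 0 0" --pt "0 0 0.01 0 0 0" --jaw -1

```text
time_s: 21.15
position: [0.552, -0.0227, 0.0833]
tcp_rot: [[-0.972, 0.233, 0.002], [0.233, 0.972, -0.001], [-0.002, -0.0, -1.0]]
force: [2.1, 2.9, 1.3]
opening: 0.153
```

```bash
python3 - <<'E'
from h import *
st()
out=[]
for b in np.linspace(0,1.33,15)[1:]:
    t=.6*b; out.append('[%.3f, 0, %.3f, 0, %.3f, 0]'%(50*(1-np.cos(b))/200,-50*np.sin(b)/200,-t/(np.pi/2)))
print(', '.join(out))
E
```

```text
21.15 [ 0.552  -0.0227  0.0833] [-0.9724  0.2332  0.0023  0.2332  0.9724 -0.0006 -0.0024 -0.0001 -1.    ] [-13.9439  38.0906  99.8319  -0.0033  41.9424 -90.4544] F [2.0764 2.9439 1.2691] op 0.15344865454708376
[0.001, 0, -0.024, 0, -0.036, 0], [0.004, 0, -0.047, 0, -0.073, 0], [0.010, 0, -0.070, 0, -0.109, 0], [0.018, 0, -0.093, 0, -0.145, 0], [0.028, 0, -0.114, 0, -0.181, 0], [0.040, 0, -0.135, 0, -0.218, 0], [0.053, 0, -0.154, 0, -0.254, 0], [0.069, 0, -0.172, 0, -0.290, 0], [0.086, 0, -0.189, 0, -0.327, 0], [0.105, 0, -0.203, 0, -0.363, 0], [0.125, 0, -0.216, 0, -0.399, 0], [0.146, 0, -0.227, 0, -0.435, 0], [0.168, 0, -0.236, 0, -0.472, 0], [0.190, 0, -0.243, 0, -0.508, 0]
```

Gripped (opening 13 mm ≈ bar). Lift along the arc.

Request:
carry_out --pt "0.001 0 -0.024 0 -0.036 0" --pt "0.004 0 -0.047 0 -0.073 0" --pt "0.01 0 -0.07 0 -0.109 0" --pt "0.018 0 -0.093 0 -0.145 0" --pt "0.028 0 -0.114 0 -0.181 0" --pt "0.04 0 -0.135 0 -0.218 0" --pt "0.053 0 -0.154 0 -0.254 0" --pt "0.053 0 -0.154 0 -0.254 0"

```text
time_s: 22.15
position: [0.541, -0.02, 0.1138]
tcp_rot: [[-0.896, 0.233, 0.379], [0.214, 0.973, -0.091], [-0.389, -0.0, -0.921]]
force: [1.4, 2.1, -4.0]
opening: 0.154
```

```bash
python3 - <<'E'
from h import *
st()
im=bot.capture('side');cv2.imwrite('pics/s15.png',cv2.resize(im[150:320,230:450],None,fx=3.5,fy=3.5))
pv=boxp([-.038,-.05,.082]);p=bot.read_state()['position'];c=np.array([np.cos(-.236),np.sin(-.236),0]);d=p-pv;print(d@c,d[2],np.arctan2(d[2],d@c))
E
```

```text
22.15 [ 0.541  -0.02    0.1138] [-0.8959  0.2327  0.3785  0.2142  0.9725 -0.0909 -0.3893 -0.0003 -0.9211] [-14.0695  32.1781 116.6652   1.552    8.2509 -92.1069] F [ 1.3551  2.0703 -3.9975] op 0.15373099145502003
0.039634964337158865 0.03167136185448677 0.674177475175599
```

View pics/s15.png

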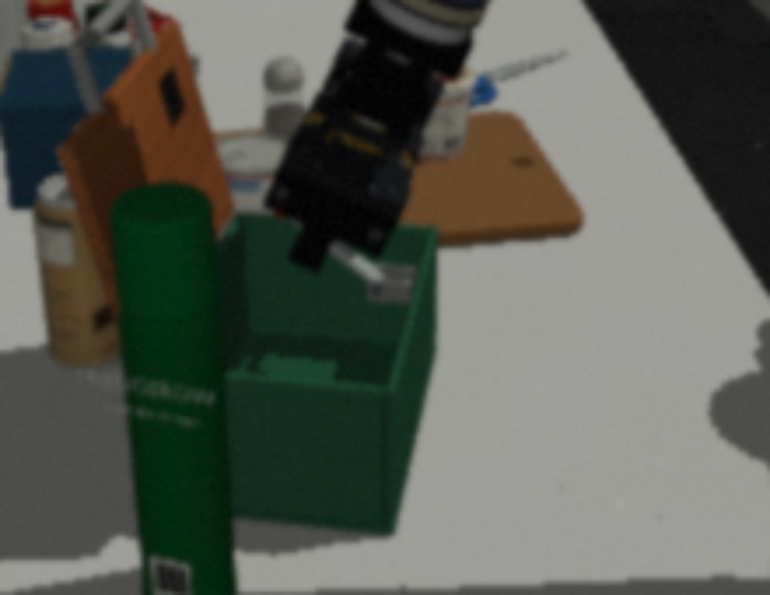

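```bash
python3 - <<'E'
from h import *
s=bot.read_state();R=s['tcp_rot'];c=np.array([np.cos(-.236),np.sin(-.236),0])
b0=.674;B=np.linspace(b0,1.2,7)[1:]
for i,b in enumerate(B):
    d=.050*((np.cos(b)-np.cos(b0))*c+np.array([0,0,np.sin(b)-np.sin(b0)]))
    print(np.round(R.T@d/.2,3),.05*(i+1)/6)
E
```

```text
[ 0.007  0.    -0.021] 0.008333333333333333
[ 0.016  0.    -0.041] 0.016666666666666666
[ 0.026  0.    -0.06 ] 0.025000000000000005
[ 0.038  0.    -0.079] 0.03333333333333333
[ 0.052  0.    -0.096] 0.041666666666666664
[ 0.067  0.    -0.112] 0.05000000000000001
```

Request:
carry_out --pt "0.007 0 -0.021 0 0.008 0" --pt "0.016 0 -0.041 0 0.017 0" --pt "0.026 0 -0.06 0 0.025 0" --pt "0.038 0 -0.079 0 0.033 0" --pt "0.038 0 -0.079 0 0.033 0"

```text
time_s: 22.82
position: [0.5286, -0.017, 0.1258]
tcp_rot: [[-0.914, 0.233, 0.332], [0.219, 0.973, -0.08], [-0.341, -0.0, -0.94]]
force: [3.0, 2.9, -4.0]
opening: 0.156
```

```bash
python3 - <<'E'
from h import *
st()
im=bot.capture('side');cv2.imwrite('pics/s16.png',cv2.resize(im[150:320,230:450],None,fx=3.5,fy=3.5))
pv=boxp([-.038,-.05,.082]);s=bot.read_state();p=s['position'];c=np.array([np.cos(-.236),np.sin(-.236),0]);d=p-pv;b0=np.arctan2(d[2],d@c);print(d@c,d[2],b0)
for b in (b0+.08,b0+.16,b0+.24,b0+.32):
    d=.050*((np.cos(b)-np.cos(b0))*c+np.array([0,0,np.sin(b)-np.sin(b0)]));print(b,np.round(s['tcp_rot'].T@d/.2,3))
E
```

```text
22.825 [ 0.5286 -0.017   0.1258] [-0.9142  0.2328  0.3316  0.2188  0.9725 -0.0796 -0.341  -0.0002 -0.9401] [-14.0702  29.9997 115.8902   0.7963  14.1723 -91.3478] F [ 2.9749  2.8558 -3.9606] op 0.15572554388110665
0.026817165276747875 0.0437785587191568 1.0211898369896144
1.1011898369896145 [ 0.013  0.    -0.015]
1.1811898369896143 [ 0.027  0.    -0.029]
1.2611898369896144 [ 0.043  0.    -0.042]
1.3411898369896145 [ 0.059  0.    -0.054]
```

View pics/s16.png

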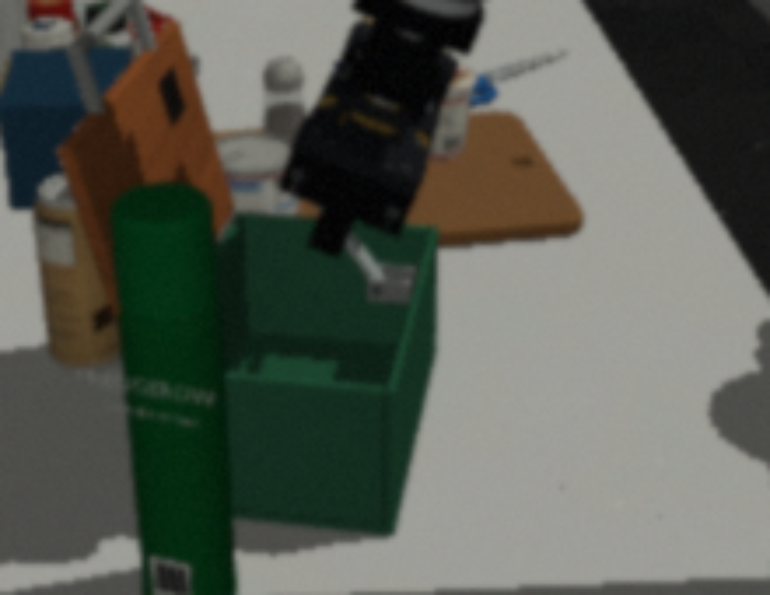

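Stay is rising well. Continue to ~1.26.

Request:
carry_out --pt "0.013 0 -0.015 0 0 0" --pt "0.027 0 -0.029 0 0 0" --pt "0.043 0 -0.042 0 0 0" --pt "0.052 0 -0.05 0 0 0" --pt "0.052 0 -0.05 0 0 0"

```text
time_s: 23.5
position: [0.5168, -0.0143, 0.1323]
tcp_rot: [[-0.913, 0.233, 0.334], [0.219, 0.972, -0.08], [-0.344, -0.0, -0.939]]
force: [4.5, 1.2, -4.9]
opening: 0.155
```

```bash
python3 - <<'E'
from h import *
st()
im=bot.capture('side');cv2.imwrite('pics/s17.png',cv2.resize(im[150:320,230:450],None,fx=3.5,fy=3.5))
pv=boxp([-.038,-.05,.082]);s=bot.read_state();p=s['position'];c=np.array([np.cos(-.236),np.sin(-.236),0]);d=p-pv;b0=np.arctan2(d[2],d@c);print(d@c,d[2],b0)
E
```

```text
23.5 [ 0.5168 -0.0143  0.1323] [-0.9131  0.2331  0.3345  0.2188  0.9725 -0.0804 -0.344  -0.0002 -0.939 ] [-14.0954  28.6934 117.3979   0.8462  13.7902 -91.4067] F [ 4.5302  1.1551 -4.8858] op 0.1545842632014293
0.01459822340829688 0.050267073051798575 1.2881577670215618
```

View pics/s17.png

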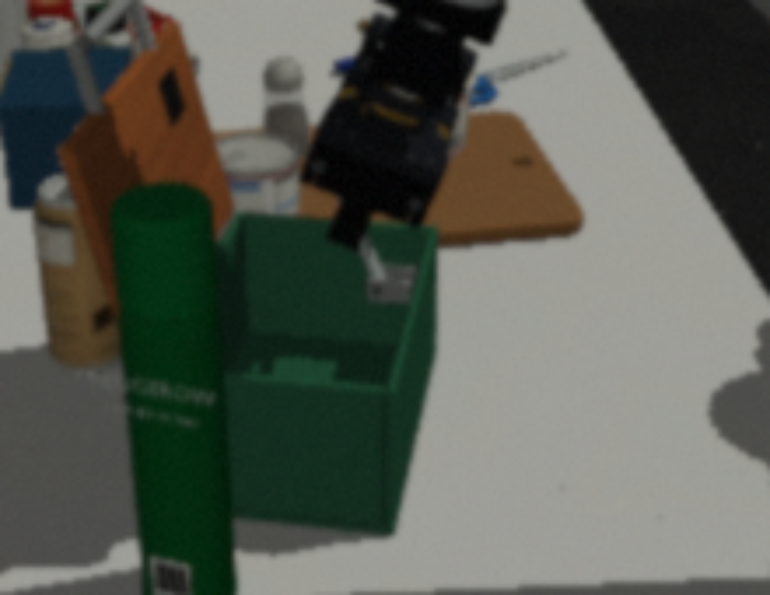

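Request:
carry_out --pt "0 0 0 0 0 0" --pt "0 0 0 0 0 0" --pt "0 0 0 0 0 0" --pt "0 0 0 0 0 0" --jaw -0.2

```text
time_s: 24.05
position: [0.5164, -0.0142, 0.1322]
tcp_rot: [[-0.913, 0.233, 0.334], [0.219, 0.972, -0.08], [-0.343, -0.0, -0.939]]
force: [1.0, 0.2, 0.3]
opening: 0.389
```

Request:
carry_out --pt "0 0 -0.08 0 0 0" --pt "0 0 -0.2 0 0 0" --pt "0 0 -0.4 0 0 0" --pt "0 0 -0.65 0 0 0" --pt "0 0 -0.8 0 0 0" --pt "0 0 -0.8 0 0 0"

```text
time_s: 24.8
position: [0.4634, -0.0014, 0.2848]
tcp_rot: [[-0.912, 0.233, 0.339], [0.218, 0.973, -0.081], [-0.348, -0.0, -0.937]]
force: [0.2, 0.3, -0.3]
opening: 0.403
```

```bash
python3 - <<'E'
from h import *
st()
im=bot.capture('side');cv2.imwrite('pics/s18.png',cv2.resize(im[120:320,210:450],None,fx=3.2,fy=3))
im=bot.capture('wrist');cv2.imwrite('pics/w18.png',im)
for P in [(.55,.0,.40),boxp([.105,0,.40]),boxp([.102,0,.283])]: print(P,rel(P,yawdown(-13.5)))
E
```

```text
24.8 [ 0.4634 -0.0014  0.2848] [-0.9117  0.2328  0.3386  0.2181  0.9725 -0.0814 -0.3483 -0.0004 -0.9374] [-14.1814   7.5725 114.3062   0.3776  37.7427 -90.9796] F [ 0.1728  0.2918 -0.2896] op 0.4030192257961084
(0.55, 0.0, 0.4) [-0.5996  0.1081 -0.408   0.1748  0.175   0.9891]
[0.6531 0.0034 0.4   ] [-1.0666  0.245  -0.2374  0.1748  0.175   0.9891]
[0.6502 0.0042 0.283 ] [-0.8518  0.2452  0.3069  0.1748  0.175   0.9891]
```

View pics/s18.png

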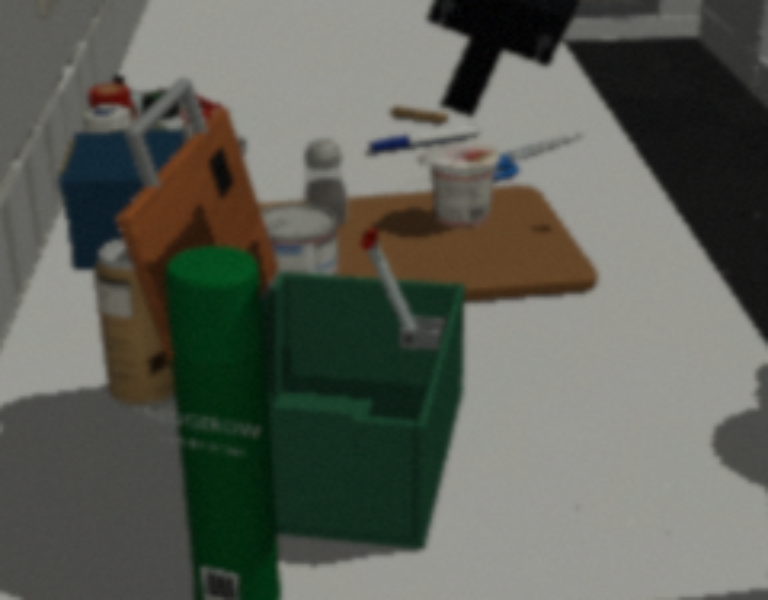

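View pics/w18.png

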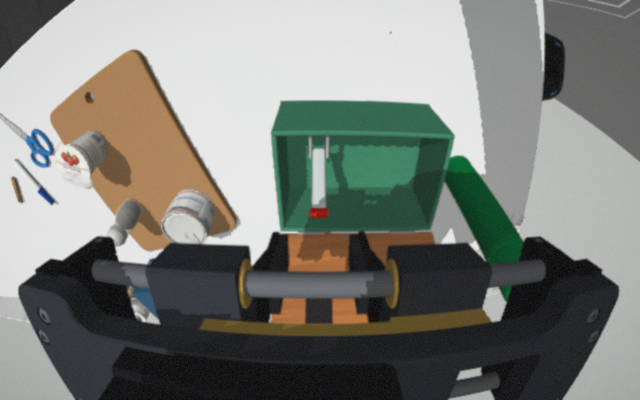

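```bash
python3 - <<'E'
from h import *
for b in (.9,1.0,1.1,1.2,1.3):
    P=boxp([-.038+.08*np.cos(b),-.05,.082+.08*np.sin(b)]);q=proj('side',P)[0];print(b,wproj(P),(q-[210,120])*[3.2,3])
pv=boxp([-.038,-.05,.082]);print(wproj(pv),(proj('side',pv)[0]-[210,120])*[3.2,3])
for a in (1.7,1.75,1.8):
    for s in (.05,-.05):
        P=boxp([.07-.175*np.cos(a)+.005*np.sin(a),s,.1+.175*np.sin(a)+.005*np.cos(a)]);print(a,P,(proj('side',P)[0]-[210,120])*[3.2,3],proj('top',P))
E
```

```text
0.9 [[317.9701 221.9269]] [337.3088 251.7951]
1.0 [[317.9641 220.1247]] [346.3283 246.7362]
1.1 [[317.9584 217.4648]] [356.0452 242.5052]
1.2 [[317.953  213.9185]] [366.3616 239.1559]
1.3 [[317.9482 209.4713]] [377.1707 236.7332]
[[318.0165 151.2526]] [408.214 330.828]
1.7 [0.6575 0.0538 0.2729] [156.7801 129.773 ] [[268.6527 158.4437]]
1.7 [ 0.6341 -0.0434  0.2729] [206.0682  80.8241] [[308.9524 168.0342]]
1.75 [0.6659 0.0518 0.2713] [143.3314 131.4433] [[269.6078 155.1608]]
1.75 [ 0.6425 -0.0454  0.2713] [193.832   82.4562] [[309.8083 164.7238]]
1.8 [0.6741 0.0498 0.2693] [130.1705 133.7391] [[270.5708 151.9674]]
1.8 [ 0.6508 -0.0474  0.2693] [181.8388  84.6613] [[310.655 161.499]]
```

Request:
carry_out --pt "-0.1 0.02 -0.2 0.02 0.02 0.11" --pt "-0.2 0.05 -0.4 0.04 0.04 0.22" --pt "-0.4 0.08 -0.41 0.06 0.06 0.33" --pt "-0.6 0.11 -0.41 0.08 0.08 0.44" --pt "-0.6 0.11 -0.41 0.1 0.1 0.55" --pt "-0.6 0.11 -0.41 0.12 0.12 0.66" --pt "-0.6 0.11 -0.41 0.14 0.14 0.77" --pt "-0.6 0.11 -0.41 0.16 0.16 0.88" --pt "-0.6 0.11 -0.41 0.175 0.175 0.989" --pt "-0.6 0.11 -0.41 0.175 0.175 0.989" --pt "-0.6 0.11 -0.41 0.175 0.175 0.989" --jaw -0.1

```text
time_s: 26.28
position: [0.5499, 0.0004, 0.399]
tcp_rot: [[0.231, 0.973, -0.002], [0.973, -0.231, -0.0], [-0.001, -0.002, -1.0]]
force: [0.4, -0.9, -0.4]
opening: 0.448
```

```bash
python3 - <<'E'
from h import *
st()
for P in [(.6625,.0012,.36),(.6625,.0012,.34),(.6625,.0012,.281)]: print(P,rel(P,yawdown(-13.5)))
E
```

```text
26.275 [0.5499 0.0004 0.399 ] [ 0.231   0.9729 -0.0025  0.9729 -0.231  -0.0001 -0.0007 -0.0024 -1.    ] [-11.589   15.9446  80.0057  -0.0334  84.1865   1.7725] F [ 0.394  -0.8964 -0.3683] op 0.44822204212632016
(0.6625, 0.0012, 0.36) [ 0.1342  0.5473  0.1937 -0.0015  0.0004  0.0016]
(0.6625, 0.0012, 0.34) [ 0.1343  0.5476  0.2937 -0.0015  0.0004  0.0016]
(0.6625, 0.0012, 0.281) [ 0.1345  0.5483  0.5887 -0.0015  0.0004  0.0016]
```

Request:
carry_out --pt "0.06 0.25 0 0 0 0" --pt "0.134 0.5 0 0 0 0" --pt "0.134 0.548 0.1 0 0 0" --pt "0.134 0.548 0.28 0 0 0" --pt "0.134 0.548 0.28 0 0 0"

```text
time_s: 26.9
position: [0.6596, 0.0016, 0.3383]
tcp_rot: [[0.23, 0.973, -0.013], [0.973, -0.23, 0.001], [-0.002, -0.013, -1.0]]
force: [-0.0, 1.0, -0.1]
opening: 0.45
```

```bash
python3 - <<'E'
from h import *
st()
im=bot.capture('side');cv2.imwrite('pics/s19.png',cv2.resize(im[80:320,200:450],None,fx=3,fy=2.5))
im=bot.capture('wrist');cv2.imwrite('pics/w19.png',im)
for a in (1.75,1.8):print(wproj([boxp([.07-.175*np.cos(a)+.005*np.sin(a),s,.1+.175*np.sin(a)+.005*np.cos(a)]) for s in (.05,0)]))
print(rel((.6625,.0012,.281),yawdown(-13.5)))
E
```

```text
26.9 [0.6596 0.0016 0.3383] [ 0.2298  0.9731 -0.0126  0.9732 -0.2298  0.0013 -0.0016 -0.0126 -0.9999] [-9.5252 28.5626 69.1916 -0.0449 82.9721  3.7686] F [-0.0291  0.9929 -0.1469] op 0.44952674928022424
[[305.6012 149.4139]
 [306.1034 217.1737]]
[[317.8666 149.0467]
 [317.6771 216.2907]]
[ 0.0005  0.0033  0.3093 -0.002   0.0005  0.002 ]
```

View pics/s19.png

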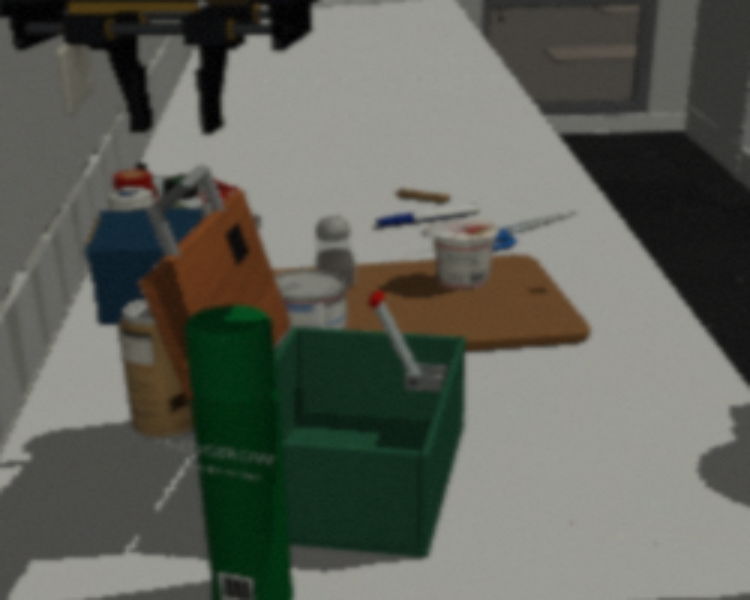

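View pics/w19.png

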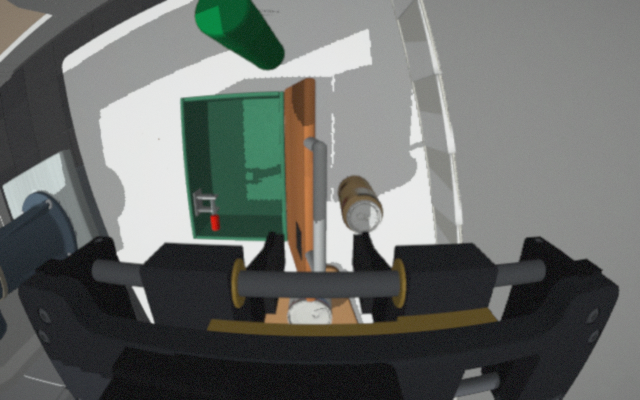

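Request:
carry_out --pt "0 0.002 0.1 0 0 0" --pt "0 0.003 0.2 0 0 0" --pt "0 0.003 0.28 0 0 0" --pt "0 0.003 0.3 0 0 0" --pt "0 0.003 0.3 0 0 0"

```text
time_s: 27.62
position: [0.6627, 0.001, 0.2835]
tcp_rot: [[0.23, 0.973, -0.002], [0.973, -0.23, -0.0], [-0.001, -0.002, -1.0]]
force: [0.2, 0.1, 0.5]
opening: 0.452
```

Request:
carry_out --pt "0 0 0 0 0 0" --pt "0 0 0 0 0 0" --pt "0 0 0 0 0 0" --pt "0 0 0 0 0 0" --pt "0 0 0 0 0 0" --pt "0 0 0 0 0 0" --jaw -1

```text
time_s: 28.38
position: [0.6615, 0.0014, 0.2837]
tcp_rot: [[0.23, 0.973, -0.005], [0.973, -0.23, 0.0], [-0.001, -0.005, -1.0]]
force: [-5.3, 1.0, 5.1]
opening: 0.103
```

```bash
python3 - <<'E'
from h import *
from arc import arc
st()
p=bot.read_state()['position'];h=boxp([.07,0,.1]);c=np.array([np.cos(-.236),np.sin(-.236),0]);x=(p-h)@c;z0=np.sqrt(.17507**2-x*x);a=np.arctan2(z0,-x)+.0286;print(x,'a',a,'tcp above bar',p[2]-.1-z0)
arc(a,1.1,10); arc(1.1,.8,5)
E
```

```text
28.375 [0.6615 0.0014 0.2837] [ 0.2301  0.9732 -0.0052  0.9732 -0.2301  0.0002 -0.001  -0.0051 -1.    ] [-9.5259 30.9883 73.4503 -0.037  75.855   3.7845] F [-5.3321  0.9569  5.107 ] op 0.10308406960537807
0.04366219077753753 a 1.8514553779471101 tcp above bar 0.014116632585068928
[0, -0.063, -0.018, 0, 0, 0], [0, -0.128, -0.030, 0, 0, 0], [0, -0.193, -0.038, 0, 0, 0], [0, -0.259, -0.041, 0, 0, 0], [0, -0.325, -0.040, 0, 0, 0], [0, -0.390, -0.033, 0, 0, 0], [0, -0.455, -0.021, 0, 0, 0], [0, -0.518, -0.004, 0, 0, 0], [0, -0.581, 0.017, 0, 0, 0], [0, -0.641, 0.043, 0, 0, 0]
[0, -0.047, 0.024, 0, 0, 0], [0, -0.092, 0.051, 0, 0, 0], [0, -0.136, 0.080, 0, 0, 0], [0, -0.177, 0.112, 0, 0, 0], [0, -0.217, 0.146, 0, 0, 0]
```

Request:
carry_out --pt "0 0 0 0 0 0" --pt "0 0 0 0 0 0" --pt "0 0 0.01 0 0 0" --pt "0 0 0.025 0 0 0" --pt "0 0 0.025 0 0 0" --jaw -0.4

```text
time_s: 29.0
position: [0.6614, 0.0013, 0.2781]
tcp_rot: [[0.23, 0.973, -0.006], [0.973, -0.23, 0.0], [-0.001, -0.006, -1.0]]
force: [-0.3, 1.0, -1.1]
opening: 0.297
```

Request:
carry_out --pt "0 0 0 0 0 0" --pt "0 0 0 0 0 0" --pt "0 0 0 0 0 0" --pt "0 0 0 0 0 0" --pt "0 0 0 0 0 0" --jaw -1

```text
time_s: 29.62
position: [0.6614, 0.0014, 0.2781]
tcp_rot: [[0.23, 0.973, -0.006], [0.973, -0.23, 0.0], [-0.001, -0.006, -1.0]]
force: [-1.7, 0.7, -0.1]
opening: 0.1
```

```bash
cat > lid.py <<'E'
from h import *
from arc import arc
def lid():
    p=bot.read_state()['position'];h=boxp([.07,0,.1]);c=np.array([np.cos(-.236),np.sin(-.236),0]);x=(p-h)@c;z0=np.sqrt(.17507**2-x*x);a=np.arctan2(z0,-x)-.0286;print(x,'a',a,'tcp above bar',p[2]-.1-z0);return a
E
python3 - <<'E'
from lid import *
st();a=lid();arc(a,1.15,9)
E
```

```text
29.625 [0.6614 0.0014 0.2781] [ 0.2301  0.9731 -0.0058  0.9732 -0.2301  0.0003 -0.001  -0.0057 -1.    ] [-9.5286 31.2702 73.8297 -0.0366 75.231   3.7867] F [-1.717   0.7437 -0.0804] op 0.1001911465766435
0.04353320577828762 a 1.7934946493050592 tcp above bar 0.008552452397523419
[0, -0.061, -0.013, 0, 0, 0], [0, -0.123, -0.022, 0, 0, 0], [0, -0.185, -0.027, 0, 0, 0], [0, -0.248, -0.027, 0, 0, 0], [0, -0.310, -0.023, 0, 0, 0], [0, -0.372, -0.014, 0, 0, 0], [0, -0.434, -0.000, 0, 0, 0], [0, -0.494, 0.017, 0, 0, 0], [0, -0.552, 0.039, 0, 0, 0]
```

Request:
carry_out --pt "0 -0.061 -0.013 0 0 0" --pt "0 -0.123 -0.022 0 0 0" --pt "0 -0.185 -0.027 0 0 0" --pt "0 -0.248 -0.027 0 0 0" --pt "0 -0.31 -0.023 0 0 0" --pt "0 -0.372 -0.014 0 0 0" --pt "0 -0.434 0 0 0 0" --pt "0 -0.494 0.017 0 0 0" --pt "0 -0.552 0.039 0 0 0" --pt "0 -0.552 0.039 0 0 0"

```text
time_s: 30.88
position: [0.5521, 0.0274, 0.2701]
tcp_rot: [[0.23, 0.973, -0.009], [0.973, -0.23, 0.001], [-0.001, -0.009, -1.0]]
force: [0.4, 2.6, 0.4]
opening: 0.105
```

```bash
python3 - <<'E'
from lid import *
st();a=lid();arc(a,.80,7)
im=bot.capture('side');cv2.imwrite('pics/s20.png',cv2.resize(im[80:320,200:450],None,fx=3,fy=2.5))
E
```

```text
30.875 [0.5521 0.0274 0.2701] [ 0.23    0.9732 -0.0091  0.9732 -0.23    0.0013 -0.0008 -0.0091 -1.    ] [-8.74   22.932  90.2733 -0.0062 67.3197  4.558 ] F [0.4472 2.6427 0.4069] op 0.10531243830087318
-0.06878023085386682 a 1.1384428832620284 tcp above bar 0.009076457770225393
[0, -0.039, 0.018, 0, 0, 0], [0, -0.076, 0.037, 0, 0, 0], [0, -0.113, 0.058, 0, 0, 0], [0, -0.148, 0.081, 0, 0, 0], [0, -0.183, 0.106, 0, 0, 0], [0, -0.216, 0.132, 0, 0, 0], [0, -0.248, 0.160, 0, 0, 0]
```

View pics/s20.png

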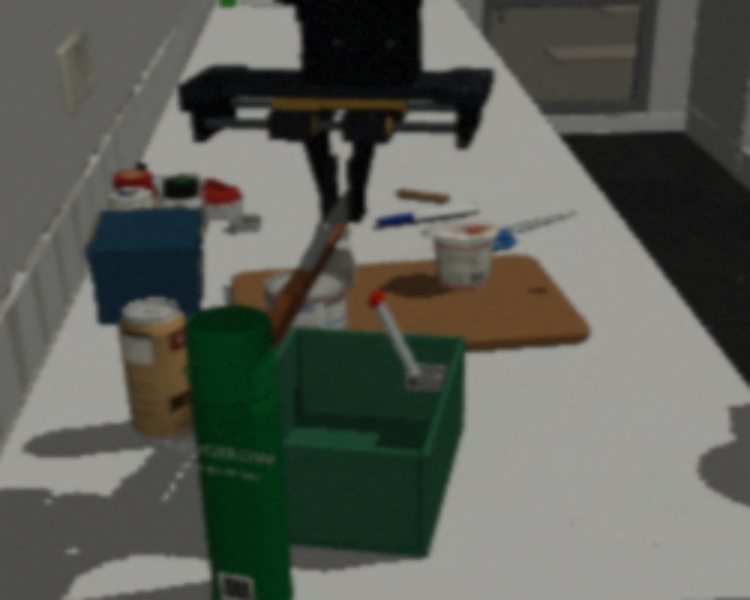

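Request:
carry_out --pt "0 -0.039 0.018 0 0 0" --pt "0 -0.076 0.037 0 0 0" --pt "0 -0.113 0.058 0 0 0" --pt "0 -0.148 0.081 0 0 0" --pt "0 -0.183 0.106 0 0 0" --pt "0 -0.216 0.132 0 0 0" --pt "0 -0.248 0.16 0 0 0" --pt "0 -0.248 0.16 0 0 0"

```text
time_s: 31.92
position: [0.5037, 0.039, 0.2381]
tcp_rot: [[0.23, 0.973, -0.009], [0.973, -0.23, 0.002], [-0.001, -0.009, -1.0]]
force: [2.4, 3.2, -0.1]
opening: 0.099
```

```bash
python3 - <<'E'
from lid import *
st();a=lid();arc(a,.62,6)
im=bot.capture('side');cv2.imwrite('pics/s21.png',cv2.resize(im[80:320,200:450],None,fx=3,fy=2.5))
E
```

```text
31.925 [0.5037 0.039  0.2381] [ 0.2301  0.9731 -0.0093  0.9732 -0.2301  0.0017 -0.0005 -0.0095 -1.    ] [-8.2811 21.498  98.918   0.0219 60.1279  5.0111] F [ 2.3664  3.2401 -0.075 ] op 0.09887799689073569
-0.11859751071788571 a 0.7979343830725272 tcp above bar 0.009360184090699358
[0, -0.019, 0.018, 0, 0, 0], [0, -0.037, 0.036, 0, 0, 0], [0, -0.055, 0.055, 0, 0, 0], [0, -0.072, 0.075, 0, 0, 0], [0, -0.089, 0.095, 0, 0, 0], [0, -0.105, 0.115, 0, 0, 0]
```

View pics/s21.png

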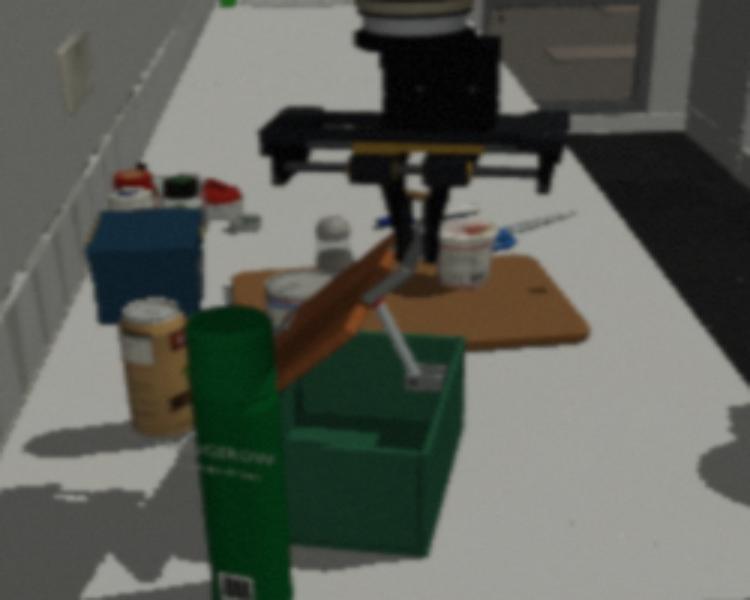

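Request:
carry_out --pt "0 -0.019 0.018 0 0 0" --pt "0 -0.037 0.036 0 0 0" --pt "0 -0.055 0.055 0 0 0" --pt "0 -0.055 0.055 0 0 0"

```text
time_s: 32.48
position: [0.4928, 0.0415, 0.2271]
tcp_rot: [[0.23, 0.973, -0.01], [0.973, -0.23, 0.002], [-0.0, -0.01, -1.0]]
force: [1.3, 3.0, -0.7]
opening: 0.106
```

```bash
python3 - <<'E'
from lid import *
st();a=lid();arc(a,a-.08,4)
im=bot.capture('side');cv2.imwrite('pics/s22.png',cv2.resize(im[150:300,250:400],None,fx=4,fy=4))
E
```

```text
32.475 [0.4928 0.0415 0.2271] [ 0.2301  0.9731 -0.0097  0.9732 -0.2301  0.0019 -0.0004 -0.0099 -1.    ] [ -8.1665  21.5993 101.0371   0.031   57.928    5.1227] F [ 1.2609  3.0221 -0.6637] op 0.1061936341664152
-0.12970728041566504 a 0.707804616285197 tcp above bar 0.009550438980933745
[0, -0.012, 0.013, 0, 0, 0], [0, -0.023, 0.026, 0, 0, 0], [0, -0.034, 0.040, 0, 0, 0], [0, -0.045, 0.054, 0, 0, 0]
```

View pics/s22.png

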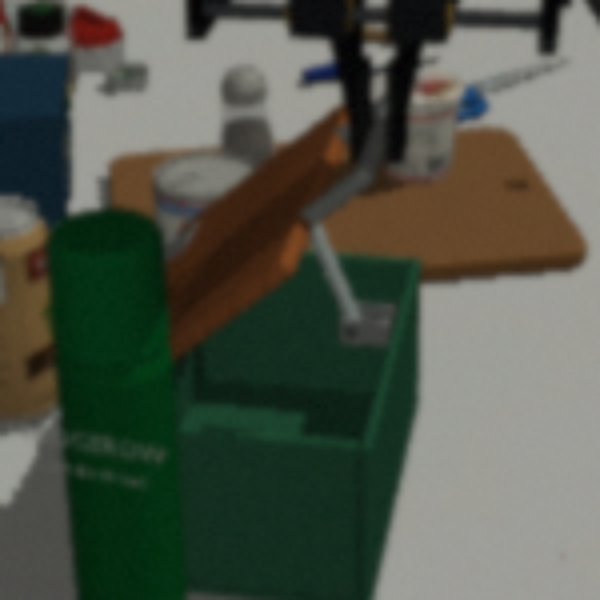

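Request:
carry_out --pt "0 -0.006 0.006 0 0 0" --pt "0 -0.012 0.013 0 0 0" --pt "0 -0.017 0.019 0 0 0" --pt "0 -0.023 0.026 0 0 0" --pt "0 -0.023 0.026 0 0 0"

```text
time_s: 33.15
position: [0.4884, 0.0426, 0.222]
tcp_rot: [[0.23, 0.973, -0.01], [0.973, -0.23, 0.002], [-0.0, -0.01, -1.0]]
force: [1.8, 3.0, -1.1]
opening: 0.104
```

```bash
python3 - <<'E'
from lid import *
st();a=lid();arc(a,a-.08,4)
E
```

```text
33.15 [0.4884 0.0426 0.222 ] [ 0.2302  0.9731 -0.0098  0.9731 -0.2302  0.0019 -0.0004 -0.01   -1.    ] [ -8.1158  21.7071 101.9438   0.0337  56.9207   5.1734] F [ 1.8052  3.0106 -1.0702] op 0.1044573356516817
-0.13431776453057295 a 0.6676958810734661 tcp above bar 0.00973514248620043
[0, -0.011, 0.014, 0, 0, 0], [0, -0.022, 0.027, 0, 0, 0], [0, -0.032, 0.041, 0, 0, 0], [0, -0.043, 0.055, 0, 0, 0]
```

Still carrying the lid's weight (Fz ≈ -1). Continue gently.

Request:
carry_out --pt "0 -0.005 0.007 0 0 0" --pt "0 -0.011 0.014 0 0 0" --pt "0 -0.011 0.014 0 0 0"

```text
time_s: 33.52
position: [0.4875, 0.0429, 0.2207]
tcp_rot: [[0.23, 0.973, -0.006], [0.973, -0.23, 0.001], [-0.0, -0.006, -1.0]]
force: [0.8, 2.8, 7.5]
opening: 0.101
```

Request:
carry_out --pt "0 -0.005 0.007 0 0 0" --pt "0 -0.011 0.014 0 0 0" --pt "0 -0.011 0.014 0 0 0"

```text
time_s: 33.9
position: [0.4872, 0.0429, 0.2204]
tcp_rot: [[0.23, 0.973, -0.001], [0.973, -0.23, -0.0], [-0.0, -0.001, -1.0]]
force: [-0.7, 2.7, 13.2]
opening: 0.1
```

```bash
python3 - <<'E'
from lid import *
st();a=lid();
im=bot.capture('side');cv2.imwrite('pics/s23.png',cv2.resize(im[150:300,250:400],None,fx=4,fy=4))
E
```

```text
33.9 [0.4872 0.0429 0.2204] [ 0.2298  0.9732 -0.0008  0.9732 -0.2298 -0.0001 -0.0003 -0.0007 -1.    ] [ -8.0737  21.5796 102.5333  -0.0147  55.9296   5.2189] F [-0.7065  2.6594 13.1761] op 0.09982452085427038
-0.13550289124366494 a 0.657073701500727 tcp above bar 0.009527904004111576
```

View pics/s23.png

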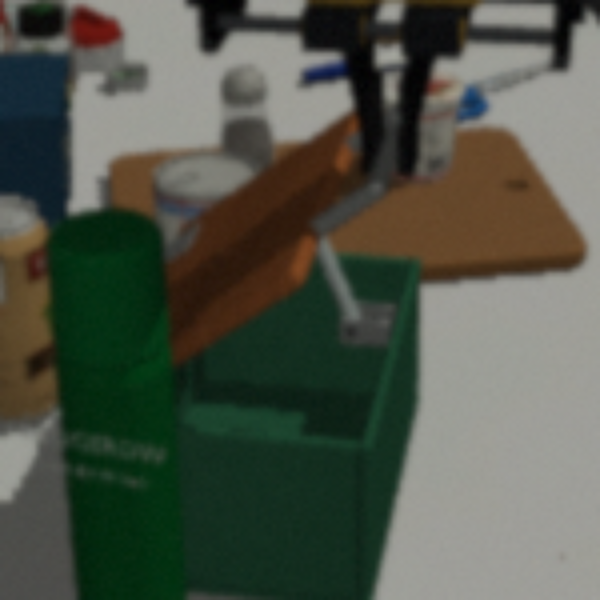

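Request:
carry_out --pt "0 0 -0.003 0 0 0" --pt "0 0 -0.003 0 0 0"

```text
time_s: 34.2
position: [0.4876, 0.0428, 0.221]
tcp_rot: [[0.23, 0.973, 0.0], [0.973, -0.23, -0.0], [-0.0, 0.0, -1.0]]
force: [2.9, 2.9, 1.3]
opening: 0.097
```

Request:
carry_out --pt "0 0 0 0 0 0" --pt "0 0 0 0 0 0" --pt "0 0 0 0 0 0" --pt "0 0 0 0 0 0" --jaw -0.45

```text
time_s: 34.7
position: [0.4872, 0.0427, 0.2208]
tcp_rot: [[0.23, 0.973, -0.001], [0.973, -0.23, -0.0], [-0.001, -0.001, -1.0]]
force: [-0.1, -0.5, -0.1]
opening: 0.271
```

```bash
python3 - <<'E'
from lid import *
st()
im=bot.capture('side');cv2.imwrite('pics/s24.png',cv2.resize(im[150:300,250:400],None,fx=4,fy=4))
im=bot.capture('wrist');cv2.imwrite('pics/w24.png',im)
E
```

```text
34.7 [0.4872 0.0427 0.2208] [ 0.2299  0.9732 -0.0009  0.9732 -0.2299 -0.0004 -0.0006 -0.0008 -1.    ] [ -8.0923  21.5462 102.5099  -0.0379  55.9924   5.2199] F [-0.0726 -0.4629 -0.095 ] op 0.27131317413570627
```

View pics/s24.png

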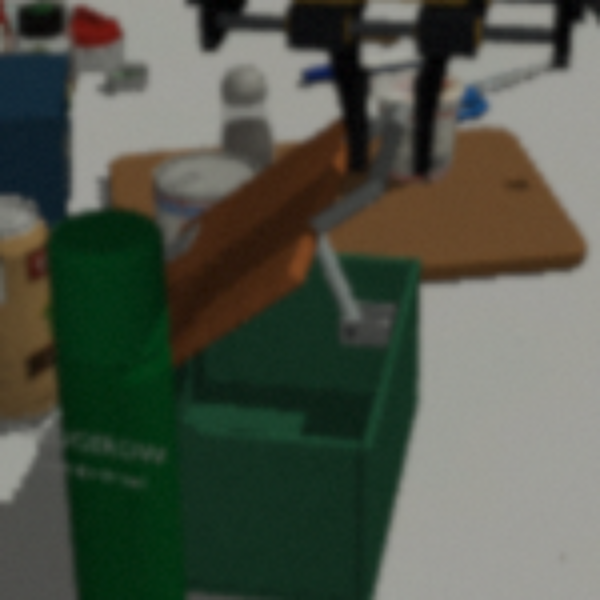

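View pics/w24.png

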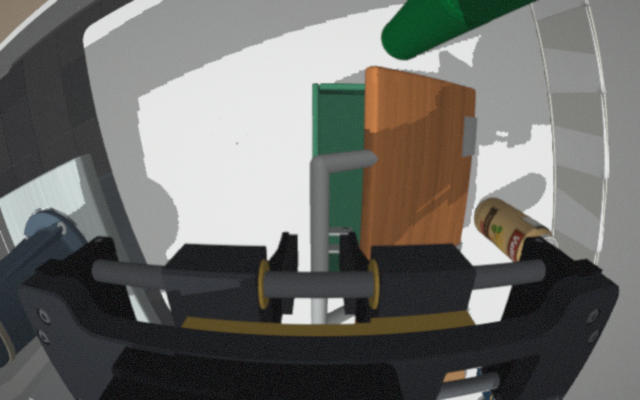

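The lid rests on the stay, force is zero and the bar is free between the fingers. Rise straight up.

Request:
carry_out --pt "0 0 -0.05 0 0 0" --pt "0 0 -0.15 0 0 0" --pt "0 0 -0.35 0 0 0" --pt "0 0 -0.6 0 0 0" --pt "0 0 -0.6 0 0 0" --pt "0 0 -0.6 0 0 0"

```text
time_s: 35.55
position: [0.4869, 0.0428, 0.341]
tcp_rot: [[0.23, 0.973, -0.0], [0.973, -0.23, -0.0], [-0.001, -0.0, -1.0]]
force: [0.2, -0.1, 0.1]
opening: 0.274
```

```bash
python3 - <<'E'
from lid import *
st()
im=bot.capture('side');cv2.imwrite('pics/s25.png',cv2.resize(im[100:330,210:430],None,fx=3,fy=2.6))
print((proj('side',[boxp([.07-.175*np.cos(a)+.005*np.sin(a),s,.1+.175*np.sin(a)+.005*np.cos(a)]) for a in (.6,.65,.7) for s in (.05,-.05)])-[210,100])*[3,2.6])
im=bot.capture('top');cv2.imwrite('pics/t25.png',im)
E
```

```text
35.55 [0.4869 0.0428 0.341 ] [ 0.2298  0.9732 -0.0005  0.9732 -0.2298 -0.0005 -0.0005 -0.0003 -1.    ] [-8.0786 13.0124 93.3237 -0.0308 73.6861  5.214 ] F [ 0.2197 -0.0895  0.1239] op 0.27410284503592314
[[409.323  265.675 ]
 [429.3033 213.0737]
 [401.0931 256.6444]
 [421.9466 204.8258]
 [392.2873 247.8774]
 [414.0715 196.8294]]
```

View pics/s25.png

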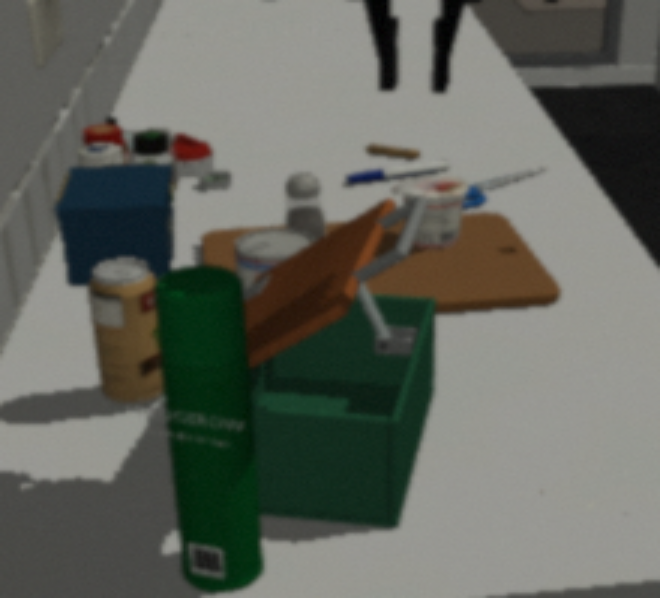

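View pics/t25.png

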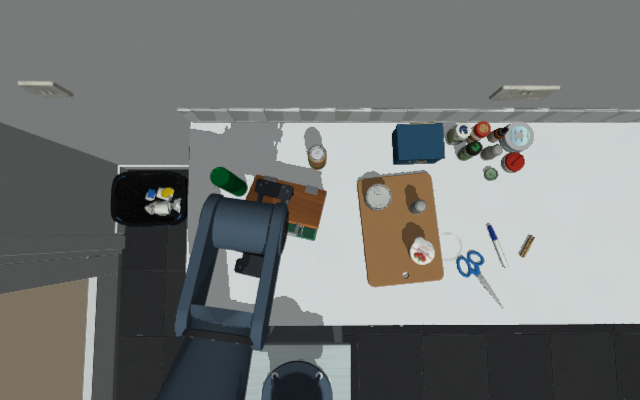

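Lid propped at about 0.66 rad, mill upright on the board at (419, 207), bystanders unmoved, arm clear.

```bash
python3 -c "
from rig import bot
print(bot.hand_in())"
```

```text
the job is handed in; nothing more can be done
None
```

I finished every step and handed the job in at about 35.7 s of the 72 s allowed; no verdict is reported.

**What I did**
- I stood the mill upright on the chopping board and let it go.
- I opened the lid back to its stop (about 1.8 rad).
- I raised the stay to about 1.2 rad.
- I lowered the lid by its handle until it was carried by the stay, then let go and moved the arm clear.

**Last checks**
- **Lid:** it is still propped open. The handle position when it touched down gave about 0.66 rad, and the last side picture fits 0.65–0.70 rad.
- **Stay:** I did not measure its angle after the lid came down. The arm met up to 13 N when pressed lightly, and the lid angle matches a fully raised stay.
- **Mill:** upright on the board.
- **Tub, tin, drinks can and spray can:** by eye in the last pictures, where they were at the start.
- **Robot:** the arm is clear, with about 0 N on the tool.

**Not checked or in disagreement**
- I had no direct reading of the lid-on-stay force or of the lid and stay joints; those angles come from the pictures and the gripper's position.
- The top and wrist cameras disagreed by 2–4 mm on where the box was. I used an in-between position.
- My first re-grip of the handle before lowering was only near the fingertips, so I redid it about 5 mm deeper.

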